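# Gauge a turned handle's tenon in the sizing rings

### The arm

A 7-joint arm with a two-finger parallel gripper is mounted at the origin on the work surface. World frame = base frame: x ahead of the robot, y to its left, z up, the work surface at z = 0. Lengths are in m, angles in rad, forces in N, time in s.
With the tool pointing down it reaches from about 0.4 to 0.85 m from the base axis. Payload 10.4 kg.
Tool frame: the origin (TCP) lies at the very end of the fingers, on their centre line; the grasp point (between the pads) lies 19 mm behind it (manip.tcp_to_grasp is the distance from the TCP to the grasp point, in m); x points along the fingers, y is the direction in which the jaws open and shut, and the axes are right-handed (so a half turn about x gives the same grasp; the last joint's range is limited). The gripper opens to 85 mm and grips with 20 to 120 N. Pads are 22 mm wide; open, the fingers measure 114 mm over their backs; the gripper's body (76 mm by 85 mm) begins 54 mm behind the grasp point. The pads swing forward as they close: fully open they stand 13 mm farther back than shut.
Start: joints at [1.266, 0.332, -0.065, 1.46, 0.022, 1.35, -0.088], TCP at [0.174, -0.6, 0.231] pointing down, gripper open.
Joint ranges: [-2.6, 2.6], [-0.5, 2.12], [-1.47, 1.34], [0.16, 2.42], [-1.27, 4.41], [0.06, 2.06], [-2.6, 2.6]. Speed limits (rad/s): [2.22, 2.22, 2.79, 2.79, 3.14, 3.14, 3.14].

### API

Orientations are given as a unit quaternion [x, y, z, w].
In Python, from workcell import manip, cams, hand_in gives the robot as it stands.
- The arm moves only by the shell command python3 -m handwheel 'ROWS' [FORCE]. ROWS is text: rows parted by semicolons, each of 7 numbers parted by spaces: the shift along the tool's x, y, z in mm, then the turn, a rotation vector about the tool's x, y, z in rad, then the finger opening in mm, from 0 to 85.4. A call has 1 to 8 rows; each row shifts and turns the commanded pose from where the row before left it, along the tool's axes as they then stand; what a row does not reach is not made up. A row lasts 1/10 s, in which the tool goes at most 50 mm and 8.59 degrees, less where a joint would pass 70% of its speed; a pose out of reach is approached as far as the arm can. A call with a gripper value outside its range is refused whole. The fingers move at their own pace and stop on an object; FORCE is the grip in N (left out, the last holds). Time passes only in rows, so rows that do not move let the fingers close. It gives the time, the measured TCP pose, the force and the opening at its end, in the units of the state.
- manip.get_obs(): the state, without advancing time (a new reading comes with each control period).
- cams.camera(name): name is "scene" or "top"; returns a dict with "color" (480x640x3 uint8, blue, green, red), "depth" (480x640 float32, m along the optical axis (not along the pixel's ray), 0 where there is no reading), "camera_matrix" (3x3 intrinsics, pixels), "distortion" ([k1, k2, p1, p2, k3] as OpenCV has them; the pictures are not rectified), "origin" and "attitude" of the camera in the world. Camera axes: x right, y down, z forward; pixel columns grow to the right and rows downward; lengths in m; the calibration is good to about 2 mm. A picture is of the moment at which its call begins.
- hand_in(): hands the job in, once; it reports no verdict.
Trained networks look in the newest picture that a camera, given by its name, has taken for a name from the list of things; names that differ only in an ending like _2 or _b are one class to them, and where a whole thing is asked for, a point or a joint stands for the part that bears it (a point fixed in the world has none). Each returns a list of dicts, best first, with "conf" (0 to 1); they miss things now and then, are a little off and sometimes report something else, mostly with a low value. They report only what shows in the picture. A call takes as long as a camera call. They do not tell look-alikes from the thing itself.
- cams.recognise(camera, thing): "box" ([left, top, width, height] in pixels, round what is visible of it).
- cams.outline_of(camera, thing): "region" (480x640 bool, what is visible of it) and "box" ([left, top, width, height] in pixels, round what is visible of it).
The state is a dict: "clock": time; "joint_pos": joint angles; "joint_velocities": joint speeds; "tau": joint torques, N m; "position": TCP position; "ee_rot": TCP orientation; "ft_force": force on the tool from outside, world axes, zero at the start; "torque": the same for the moment, N m; "grip_width": opening from 0.0 (shut) to 1.0 (fully open).
Only numpy, scipy, OpenCV 4.12 (cv2) and the standard library are available. Lean on these libraries where they do the work, as an engineer would, in place of code of your own. Each camera call takes 0.05 s, during which the arm holds its last target.

### The job

Gauge the tenon of the tool handle that stands alone in the square block: starting at the largest ring of the gauge rail and taking the rings one after another, put the tenon down through each until a ring is truly too small and stops it, always with a light hand (a few newtons, never over 40 N on the rail), never forcing or dropping it. Then set the handle fully home, upright and let go, in the last ring that took it, so that the ferrule can be picked by it. Leave the other two handles in their rack and everything else on the bench alone.

Things in the scene. Friction and masses are not known exactly. Their poses are not given: they have to be found in the camera images.
- handle_a: turned wooden tool handle, upright, tenon down. Origin: centre of the tenon's flat end, its lowest point; z up along it. Tenon z 0 to 30 mm, 1.3 mm chamfer at its end; flat shoulder 38 mm across, z 30 to 38; waist; straight cylindrical grip 32 mm across, z 84 to 134; domed top at z 145. About 0.1 kg
- handle_b: a handle like handle_a, same origin. The three differ only in tenon thickness: one is 28.5, one 23.5, one 18.5 mm; to be found by gauging
- handle_c: a handle like handle_a, same origin. One of the three stands alone in the square block, the other two in the rack; who stands where changes
- block_hole0 (a point): mouth centre of the hole in the small square block (85 x 85 mm, 45 mm high, fixed) where one handle stands alone, shoulder on the block's top; hole 31 mm wide, 34 mm deep
- rack_hole0 (a point): mouth of one hole of the two-hole rack (75 x 160 mm, 45 mm high, fixed) where the other two handles stand
- rack_hole1 (a point): mouth of the rack's other hole, 72 mm from the first
- gauge: gauge rail, fixed: hardwood bar 74 mm (its x) by 290 mm (its y), 42 mm high; origin under its centre. Four upright steel rings in a row along its y, 58 mm apart, tops level 48 mm above the bench, 46 mm outside, bored right through, square-edged. Bores from the +y end: 30, 25, 20, 15 mm. A precise tool: pushing a handle on it with over 40 N spoils the job
- ring1 (a point): centre of the top face of the largest ring, bore 30 mm, at y = +87 mm of the gauge; axes as the gauge, z up. A ring takes a tenon 1.5 mm (or more) thinner than its bore and stops one 3.5 mm thicker
- ring2 (a point): top of the second ring, bore 25 mm, at y = +29 mm
- ring3 (a point): top of the third ring, bore 20 mm, at y = -29 mm
- ring4 (a point): top of the smallest ring, bore 15 mm, at y = -87 mm; it stops all three tenons
- caliper: bystander, leave alone: sliding caliper, 205 x 60 x 11 mm, lying flat
- ferrule_1: bystander, leave alone: loose brass ferrule, 27 mm across, 22 mm high, upright
- ferrule_2: bystander, leave alone: loose brass ferrule, 22 mm across, 20 mm high, upright
- sanding_block: bystander, leave alone: cork sanding block 62 x 105 x 30 mm
- pencil: bystander, leave alone: flat pencil 155 mm long, 8 mm thick
- mallet: bystander, leave alone: joiner's wooden mallet, head 75 x 115 x 58 mm, handle 190 mm
- oil_bottle: bystander, leave alone: amber bottle 60 mm across, 135 mm tall
- gouge: bystander, leave alone: turning gouge lying along y, 390 mm long
Things that resemble listed ones, but are neither listed nor needed, are in the scene too. Leave any turquoise look-alike of the handle_a alone.

How it is judged:
On the way, in this order (a step that is already met when the one before it is completed fails the run):
1. the tenon of the block's handle has gone down through the largest ring (at least 22 mm deep) (((horizontal distance between each of handle_b, handle_c and block_hole0 above 0.05 m and z of handle_a in the frame of ring1 below -0.022 m and horizontal distance between handle_a and ring1 below 0.01 m) or (horizontal distance between each of handle_a, handle_c and block_hole0 above 0.05 m and z of handle_b in the frame of ring1 below -0.022 m and horizontal distance between handle_b and ring1 below 0.01 m) or (horizontal distance between each of handle_a, handle_b and block_hole0 above 0.05 m and z of handle_c in the frame of ring1 below -0.022 m and horizontal distance between handle_c and ring1 below 0.01 m))), for 0.1 s.
2. next it is tried in the second ring: down through it, or pressed on its mouth and stopped (over 1 N) if that ring is too small (((horizontal distance between each of handle_b, handle_c and block_hole0 above 0.05 m and z of handle_a in the frame of ring2 between -0.005 and 0.003 m and horizontal distance between handle_a and ring2 below 0.004 m and contact force between handle_a and gauge above 1 N) or (horizontal distance between each of handle_a, handle_c and block_hole0 above 0.05 m and z of handle_b in the frame of ring2 below -0.022 m and horizontal distance between handle_b and ring2 below 0.01 m) or (horizontal distance between each of handle_a, handle_b and block_hole0 above 0.05 m and z of handle_c in the frame of ring2 below -0.022 m and horizontal distance between handle_c and ring2 below 0.01 m))), for 0.1 s.
3. if the second took it, the third ring is tried in the same way; if the second stopped it, the handle is lifted clear of the rings (((horizontal distance between each of handle_b, handle_c and block_hole0 above 0.05 m and height (world z) of handle_a above 0.051 m) or (horizontal distance between each of handle_a, handle_c and block_hole0 above 0.05 m and z of handle_b in the frame of ring3 between -0.005 and 0.003 m and horizontal distance between handle_b and ring3 below 0.004 m and contact force between handle_b and gauge above 1 N) or (horizontal distance between each of handle_a, handle_b and block_hole0 above 0.05 m and z of handle_c in the frame of ring3 below -0.022 m and horizontal distance between handle_c and ring3 below 0.01 m))), for 0.05 s.
4. if the third took it, the smallest ring is tried and stops it; if the third stopped it, the handle is lifted clear; if the second stopped it, it stands home in the first (((horizontal distance between each of handle_b, handle_c and block_hole0 above 0.05 m and z of handle_a in the frame of ring1 below -0.0275 m and horizontal distance between handle_a and ring1 below 0.003 m and angle between handle_a's own z axis and vertical below 0.06 rad) or (horizontal distance between each of handle_a, handle_c and block_hole0 above 0.05 m and height (world z) of handle_b above 0.051 m) or (horizontal distance between each of handle_a, handle_b and block_hole0 above 0.05 m and z of handle_c in the frame of ring4 between -0.005 and 0.003 m and horizontal distance between handle_c and ring4 below 0.004 m and contact force between handle_c and gauge above 1 N))), for 0.05 s.
At the end, for the whole second after the job is handed in: The handle from the square block stands released, at rest and upright (within 0.06 rad) in the smallest ring that takes its tenon, shoulder on the ring (tenon at least 27.5 mm deep, within 3 mm of the ring's centre); the other two handles stand where they stood (within 10 mm) (((horizontal distance between each of handle_b, handle_c and block_hole0 above 0.05 m and z of handle_a in the frame of ring1 below -0.0275 m and horizontal distance between handle_a and ring1 below 0.003 m and angle between each of handle_a, handle_b, handle_c's own z axis and vertical below 0.06 rad and linear speed of handle_a below 0.02 m/s and contact force between handle_a and the fingers below 0.05 N and distance of each of handle_b, handle_c from where it was at the start of the episode below 0.01 m) or (horizontal distance between each of handle_a, handle_c and block_hole0 above 0.05 m and z of handle_b in the frame of ring2 below -0.0275 m and horizontal distance between handle_b and ring2 below 0.003 m and angle between each of handle_b, handle_a, handle_c's own z axis and vertical below 0.06 rad and linear speed of handle_b below 0.02 m/s and contact force between handle_b and the fingers below 0.05 N and distance of each of handle_a, handle_c from where it was at the start of the episode below 0.01 m) or (horizontal distance between each of handle_a, handle_b and block_hole0 above 0.05 m and z of handle_c in the frame of ring3 below -0.0275 m and horizontal distance between handle_c and ring3 below 0.003 m and angle between each of handle_c, handle_a, handle_b's own z axis and vertical below 0.06 rad and linear speed of handle_c below 0.02 m/s and contact force between handle_c and the fingers below 0.05 N and distance of each of handle_a, handle_b from where it was at the start of the episode below 0.01 m))); the robot touches nothing.
It fails at once if a handle is pressed on the gauge rail with more than 40 N (contact force between any of handle_a, handle_b, handle_c and gauge above 40 N).
It fails at once if a handle is dropped (falls free faster than 0.4 m/s) ((contact force between handle_a and the fingers below 0.02 N and linear speed of handle_a above 0.4 m/s) or (contact force between handle_b and the fingers below 0.02 N and linear speed of handle_b above 0.4 m/s) or (contact force between handle_c and the fingers below 0.02 N and linear speed of handle_c above 0.4 m/s)).
It fails at once if a second handle is disturbed (moved by over 20 mm) (distance of each of handle_a, handle_b from where it was at the start of the episode above 0.02 m or distance of each of handle_a, handle_c from where it was at the start of the episode above 0.02 m or distance of each of handle_b, handle_c from where it was at the start of the episode above 0.02 m).
It fails at once if a bystander is moved by over 30 mm (distance of any of caliper, ferrule_1, ferrule_2, sanding_block, pencil, mallet, oil_bottle, gouge from where it was at the start of the episode above 0.03 m).
It also fails if it takes over 72 s, if anything falls off the work surface, if the arm or the gripper's body presses on something with over 40 N, if the wrist force passes 120 N, or if a joint passes its speed limit or range.

## Working session

There is one attempt and no reset: what is moved stays moved. The work goes in short steps, Python scripts to look and compute and a shell command to move; the robot and the scene stay as the last step left them, time stands still between calls to the robot, and variables do not carry over. Pictures are saved under pics/ and viewed, and the job is handed in when it is done.

```bash
ls; mkdir -p pics; cat > h.py <<'E'
import numpy as np, cv2
from scipy.spatial.transform import Rotation as R
from workcell import manip, cams, hand_in
def pts(c, uv):
    uv=np.asarray(uv,float).reshape(-1,1,2)
    n=cv2.undistortPoints(uv,np.array(c["camera_matrix"]),np.array(c["distortion"])).reshape(-1,2)
    return n
def cam_R(c):
    a=np.array(c["attitude"]); 
    return a if a.shape==(3,3) else R.from_quat(a).as_matrix()
def dep(c,uv):
    n=pts(c,uv); uv=np.round(np.asarray(uv)).astype(int).reshape(-1,2)
    d=c["depth"][uv[:,1],uv[:,0]]
    P=np.c_[n*d[:,None],d]
    return P@cam_R(c).T+np.array(c["origin"])
def plane(c,uv,z):
    n=pts(c,uv); r=np.c_[n,np.ones(len(n))]@cam_R(c).T; o=np.array(c["origin"])
    return o+r*((z-o[2])/r[:,2])[:,None]
def proj(c,P):
    Rm=cam_R(c); rv=cv2.Rodrigues(Rm.T)[0]; t=-Rm.T@np.array(c["origin"])
    return cv2.projectPoints(np.asarray(P,float).reshape(-1,1,3),rv,t,np.array(c["camera_matrix"]),np.array(c["distortion"]))[0].reshape(-1,2)
E
python3 - <<'E'
from h import *
for n in ("scene","top"):
    c=cams.camera(n); cv2.imwrite(f"pics/{n}0.png",c["color"]); print(n,c["origin"],c["attitude"],c["camera_matrix"],c["distortion"])
    for t in ("handle_a","gauge","block_hole0","ring1","rack_hole0"):
        try: print(n,t,[(d["box"],round(d["conf"],2)) for d in cams.recognise(n,t)])
        except Exception as e: print(t,e)
o=manip.get_obs(); print(o, manip.tcp_to_grasp)
E
```

```text
pics
scene [ 1.20680766 -0.13348841  0.83222558] [ 0.71475565  0.60015858 -0.23586136 -0.27074613] [[503.75103052   0.         316.60854987]
 [  0.         503.75103052 242.45841854]
 [  0.           0.           1.        ]] [0.00136481 0.         0.         0.         0.        ]
scene handle_a [([456.7, 153.1, 26.7, 53.4], 0.91), ([385.9, 133.6, 18.5, 54.2], 0.9), ([174.8, 180.2, 28.4, 51.5], 0.77), ([211.7, 176.0, 23.4, 50.1], 0.75), ([417.2, 155.6, 21.0, 45.6], 0.74), ([454.2, 188.2, 32.3, 57.4], 0.61)]
scene gauge [([264.0, 254.0, 148.1, 63.6], 0.8)]
scene block_hole0 [([405.4, 184.1, 42.3, 39.4], 0.91)]
scene ring1 [([260.5, 256.3, 150.4, 60.6], 0.75)]
scene rack_hole0 [([170.7, 205.3, 82.6, 48.3], 0.72)]
top [ 0.40153162 -0.02321493  1.02428203] [ 0.71398853 -0.69586355  0.0586306  -0.05056428] [[437.16646707   0.         322.04474099]
 [  0.         437.16646707 243.06999222]
 [  0.           0.           1.        ]] [0.03760581 0.         0.         0.         0.        ]
top handle_a [([193.0, 347.3, 31.9, 21.4], 0.89), ([152.1, 246.1, 30.2, 20.0], 0.89), ([423.3, 303.4, 
[... 384 characters left out ...]
t_pos': array([ 1.26640514,  0.3321647 , -0.06470999,  1.4601345 ,  0.02159848,
        1.34990457, -0.08850638]), 'joint_velocities': array([-6.06603746e-06,  8.63898661e-04,  3.53638589e-04, -1.58899588e-03,
       -8.75349254e-04, -3.48733716e-04, -8.81694398e-04]), 'tau': array([-4.76636324e-04, -6.24948907e+01,  4.90375212e-02, -3.91689026e+01,
        1.64780079e-02,  2.07064440e-03,  1.34885750e-05]), 'position': array([ 0.17382184, -0.60034709,  0.23134312]), 'ee_rot': array([ 0.70011109,  0.09927344, -0.70008783,  0.09932911]), 'ft_force': array([ 0.69860294, -0.36109464,  0.06202877]), 'torque': array([ 0.02329944,  0.03138971, -0.02964544]), 'grip_width': 1.005094140575268} 0.0187
```

```bash
python3 - <<'E'
import cv2
for n in ("scene","top"):
    i=cv2.imread(f"pics/{n}0.png")
    cv2.imwrite(f"pics/{n}0b.png",cv2.resize(i,(800,600),interpolation=cv2.INTER_CUBIC))
E
```

```text
(no output)
```

View pics/scene0.png

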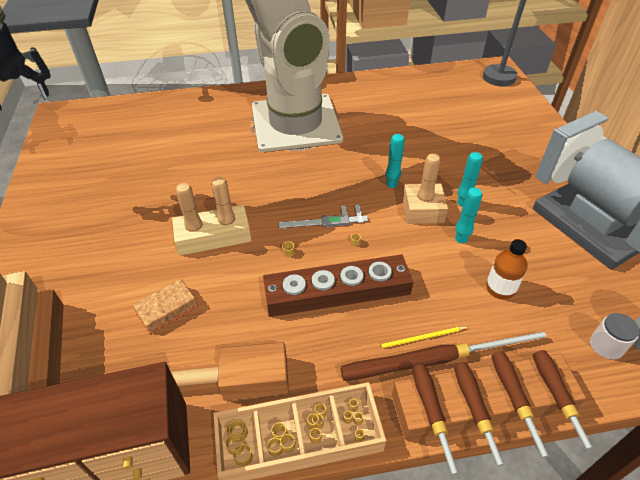

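View pics/top0.png

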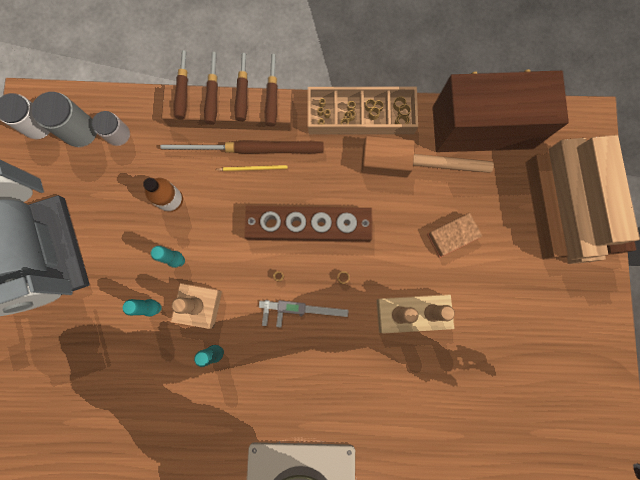

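```bash
python3 - <<'E'
from h import *
T=cams.camera("top"); S=cams.camera("scene")
np.savez("pics/T.npz",**{k:np.array(v) for k,v in T.items()}); np.savez("pics/S.npz",**{k:np.array(v) for k,v in S.items()})
for nm,c,(x0,y0,x1,y1) in (("Tg",T,(235,195,385,250)),("Sg",S,(255,245,420,325)),("Tb",T,(110,230,240,375)),("Sb",S,(370,120,500,250))):
    cr=c["color"][y0:y1,x0:x1]; f=min(800/(x1-x0),600/(y1-y0)); f=int(f)
    cv2.imwrite(f"pics/{nm}.png",cv2.resize(cr,None,fx=f,fy=f,interpolation=cv2.INTER_CUBIC)); print(nm,f)
print("ring depth T",plane(T,[(270,222),(296,222),(321,222),(347,222)],.048).round(4).tolist())
print("ring S",plane(S,[(380,271),(352,275),(323,280),(294,284)],.048).round(4).tolist())
print("topdome dep T",dep(T,[(181,305),(203,357),(132,307),(160,254),(400,316),(434,312)]).round(4).tolist())
print("S",dep(S,[(432,158),(397,140),(473,158),(473,194),(184,187),(220,184)]).round(4).tolist())
E
```

```text
Tg 5
Sg 4
Tb 4
Sb 4
ring depth T [[0.5991, 0.0869, 0.048], [0.6007, 0.0279, 0.048], [0.6023, -0.0289, 0.048], [0.6039, -0.0881, 0.048]]
ring S [[0.6052, 0.0877, 0.048], [0.6052, 0.0307, 0.048], [0.6073, -0.028, 0.048], [0.607, -0.0855, 0.048]]
topdome dep T [[0.4074, 0.2396, 0.1589], [0.3088, 0.1941, 0.1436], [0.4016, 0.339, 0.1437], [0.5078, 0.2931, 0.1449], [0.3963, -0.193, 0.1285], [0.4062, -0.2651, 0.1161]]
S [[0.4109, 0.242, 0.1573], [0.3165, 0.194, 0.1418], [0.4112, 0.3361, 0.1438], [0.5188, 0.2941, 0.1429], [0.4095, -0.2762, 0.1582], [0.4101, -0.2047, 0.1553]]
```

View pics/Tg.png

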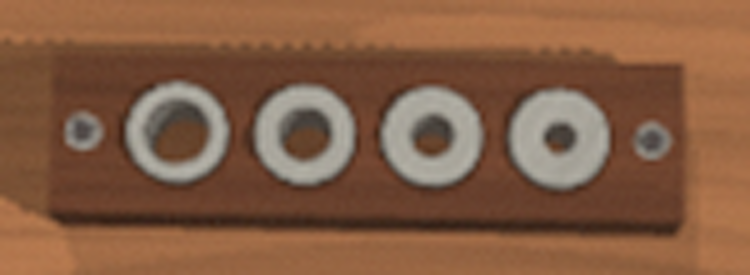

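View pics/Sg.png

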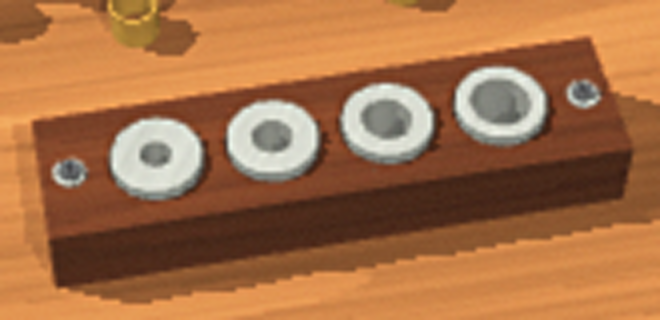

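View pics/Tb.png

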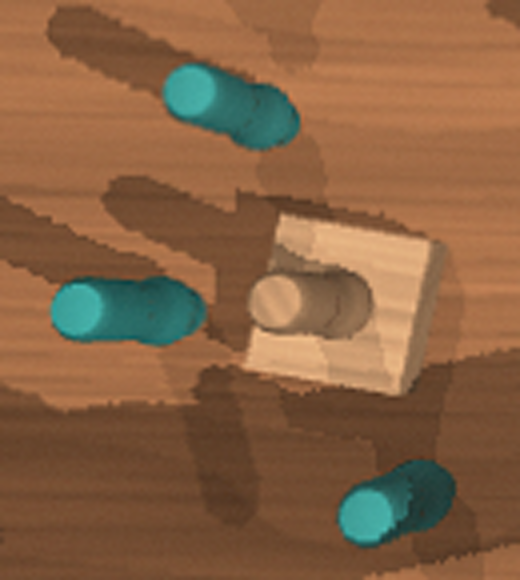

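View pics/Sb.png

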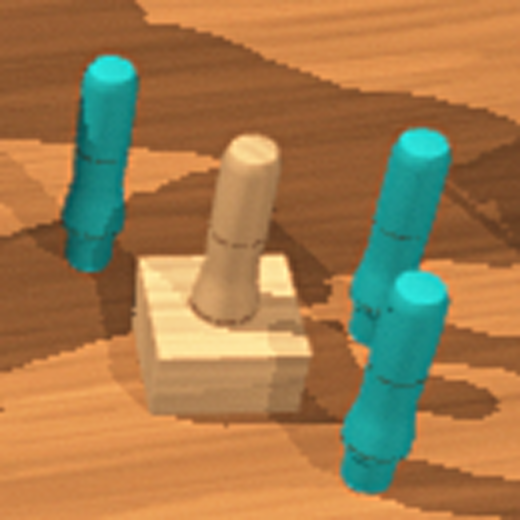

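```bash
cat > rings.py <<'E'
from h import *
from scipy.optimize import least_squares
T=dict(np.load("pics/T.npz")); S=dict(np.load("pics/S.npz"))
def radial_edges(c,ctr,z,r0,r1,n=72,light_in=True):
    # brightness transition from light ring to dark wood along radii on plane z
    g=c["color"].astype(np.float32); sat=(g.max(2)-g.min(2))/(g.max(2)+1); 
    th=np.linspace(0,2*np.pi,n,endpoint=False); rs=np.arange(r0,r1,.0002)
    P=np.array([[ctr[0]+r*np.cos(t),ctr[1]+r*np.sin(t),z] for t in th for r in rs])
    uv=proj(c,P).astype(np.float32)
    v=cv2.remap(sat,uv[:,0].reshape(n,-1),uv[:,1].reshape(n,-1),cv2.INTER_LINEAR)
    v=cv2.GaussianBlur(v,(1,1),0)
    k=np.argmax(v>0.28,axis=1); ok=(v>0.28).any(1)
    return np.c_[ctr[0]+rs[k]*np.cos(th),ctr[1]+rs[k]*np.sin(th)][ok],rs[k][ok]
init={ "T":[[0.5991,0.0869],[0.6007,0.0279],[0.6023,-0.0289],[0.6039,-0.0881]],
"S":[[0.6052,0.0877],[0.6052,0.0307],[0.6073,-0.028],[0.607,-0.0855]]}
out={}
for nm,c in (("T",T),("S",S)):
    o=np.array(c["origin"])
    for i,p in enumerate(init[nm]):
        for _ in range(3):
            e,r=radial_edges(c,p,.048,.017,.030)
            # use only half facing away from camera (side wall hidden there)
            d=(np.array(p)-o[:2]); d/=np.linalg.norm(d)
            sel=((e-p)@d>-.2*.023) if nm=="S" else np.ones(len(e),bool)
            q=least_squares(lambda x:np.hypot(*(e[sel]-x[:2]).T)-x[2],[*p,.023],loss="soft_l1",f_scale=.0005).x
            p=q[:2]
        print(nm,i+1,q.round(4)); out.setdefault(nm,[]).append(q[:2])
for nm in out:
    a=np.array(out[nm]); s=np.array([87,29,-29,-87])/1000
    # line fit
    m=a.mean(0); v=(s[:,None]*(a-m)).sum(0)/(s**2).sum(); print(nm,"mid",m.round(4),"dir",v.round(4),"yaw",np.arctan2(-v[0],v[1]).round(4)); print((m+s[:,None]*v/np.linalg.norm(v)).round(4).tolist())
E
python3 rings.py
python3 - <<'E'
from h import *
S=dict(np.load("pics/S.npz"));T=dict(np.load("pics/T.npz"))
# handle: top dome + shoulder pixels ; depth cluster of points above block
for nm,c in (("T",T),("S",S)):
    v,u=np.mgrid[100:400,100:640]; uv=np.c_[u.ravel(),v.ravel()]
    P=dep(c,uv); d=c["depth"][uv[:,1],uv[:,0]]
    for lab,ctr in (("block",(.408,.24)),("t1",(.312,.194)),("t2",(.405,.337)),("t3",(.512,.293)),("r1",(.4095,-.276)),("r2",(.41,-.2047))):
        for zl,zh in ((.132,.147),(.1,.125)):
            m=(d>0)&(np.hypot(*(P[:,:2]-ctr).T)<.03)&(P[:,2]>zl)&(P[:,2]<zh)
            p=P[m][:,:2]
            if len(p)<15: continue
            from scipy.optimize import least_squares
            q=least_squares(lambda x:np.hypot(*(p-x).T)-.016,ctr,loss="soft_l1",f_scale=.001).x
            print(nm,lab,zl,len(p),q.round(4),"maxz",P[(np.hypot(*(P[:,:2]-ctr).T)<.02)][:,2].max().round(3))
E
```

```text
T 1 [0.6013 0.087  0.0236]
T 2 [0.6019 0.0291 0.0234]
T 3 [ 0.6026 -0.0287  0.0235]
T 4 [ 0.6032 -0.0865  0.0235]
S 1 [0.6029 0.0877 0.0233]
S 2 [0.6037 0.0299 0.0233]
S 3 [ 0.6043 -0.028   0.0232]
S 4 [ 0.6051 -0.0859  0.0231]
T mid [6.023e-01 2.000e-04] dir [-0.0111  0.9972] yaw 0.0111
[[0.6013, 0.0872], [0.6019, 0.0292], [0.6026, -0.0287], [0.6032, -0.0867]]
S mid [0.604  0.0009] dir [-0.0122  0.9979] yaw 0.0122
[[0.603, 0.0879], [0.6037, 0.0299], [0.6044, -0.0281], [0.6051, -0.0861]]
T block 0.132 35 [0.4075 0.2453] maxz 0.163
T block 0.1 52 [0.4074 0.2455] maxz 0.163
T t1 0.132 217 [0.3047 0.2017] maxz 0.147
T t1 0.1 46 [0.3057 0.1982] maxz 0.147
T t2 0.132 209 [0.4021 0.3507] maxz 0.147
T t2 0.1 69 [0.4016 0.3468] maxz 0.147
T t3 0.132 192 [0.5116 0.3043] maxz 0.148
T t3 0.1 61 [0.5108 0.3006] maxz 0.148
T r1 0.132 35 [ 0.4051 -0.2802] maxz 0.163
T r1 0.1 51 [ 0.405  -0.2803] maxz 0.163
T r2 0.132 23 [ 0.3989 -0.209 ] maxz 0.163
T r2 0.1 32 [ 0.3987 -0.2089] maxz 0.163
S block 0.132 83 [0.4071 0.2456] maxz 0.161
S block 0.1 134 [0.4075 0.2457] maxz 0.161
S t1 0.132 123 [0.3032 0.1994] maxz 0.146
S t1 0.1 125 [0.3052 0.1982] maxz 0.146
S t2 0.132 141 [0.3997 0.3476] maxz 0.147
S t2 0.1 135 [0.4011 0.3462] maxz 0.147
S t3 0.132 167 [0.5087 0.3028] maxz 0.146
S t3 0.1 149 [0.5113 0.3012] maxz 0.146
S r1 0.132 93 [ 0.4058 -0.2801] maxz 0.161
S r1 0.1 140 [ 0.4057 -0.2796] maxz 0.161
S r2 0.132 84 [ 0.3994 -0.2079] maxz 0.161
S r2 0.1 133 [ 0.3998 -0.2083] maxz 0.161
```

```bash
cat >> h.py <<'E'
def st():
    o=manip.get_obs(); M=R.from_quat(o["ee_rot"]).as_matrix()
    print("t %.2f"%o["clock"],"p",(o["position"]*1000).round(2),"F",o["ft_force"].round(2),"w",round(o["grip_width"]*85.4,1))
    print(" x",M[:,0].round(4),"y",M[:,1].round(4),"z",M[:,2].round(4),"q",o["joint_pos"].round(2))
    return o,M
def go(tgt,yaw=None):
    """tool-frame shift mm to world target; yaw of tool y axis (mod pi)"""
    o,M=st(); print(" shift tool mm",(M.T@(np.array(tgt)-o["position"])*1000).round(2))
    if yaw is not None:
        y=np.array([np.cos(yaw),np.sin(yaw),0]); 
        for s in (1,-1):
            W=np.c_[[0,0,-1],s*y,np.cross([0,0,-1],s*y)]
            print(" rotvec",R.from_matrix(M.T@W).as_rotvec().round(4))
E
python3 -c "
from h import *
st()"
```

```text
t 0.70 p [ 173.82 -600.35  231.34] F [-1.08 -0.36  0.2 ] w 85.6
 x [ 0.e+00 -1.e-04 -1.e+00] y [ 2.781e-01 -9.605e-01  1.000e-04] z [-0.9605 -0.2781 -0.    ] q [ 1.27  0.33 -0.06  1.46  0.02  1.35 -0.09]
```

```bash
python3 -m handwheel '0 0 -48 -0.083 0 0 85;0 0 -48 -0.083 0 0 85;0 0 -48 -0.083 0 0 85;0 0 -48 -0.083 0 0 85;0 0 -48 -0.083 0 0 85;0 0 -48 -0.083 0 0 85;0 0 -48 -0.083 0 0 85;0 0 -48 -0.083 0 0 85' 20; python3 -c "
from h import *
st()"
```

```text
clock: 1.5
position: [0.4922, -0.3948, 0.2313]
ee_rot: [0.629, 0.323, -0.629, 0.323]
ft_force: [0.6, -0.1, 0.5]
grip_width: 0.991
t 1.50 p [ 492.15 -394.79  231.28] F [ 0.6  -0.11  0.53] w 84.6
 x [ 2.e-04 -2.e-04 -1.e+00] y [ 8.129e-01 -5.825e-01  3.000e-04] z [-0.5825 -0.8129  0.    ] q [ 0.86  0.37 -0.33  1.43  0.12  1.37 -0.1 ]
```

```bash
python3 -m handwheel '0 -10 -47 -0.075 0 0 85;0 -10 -47 -0.075 0 0 85;0 -10 -47 -0.075 0 0 85;0 -10 -47 -0.075 0 0 85;0 -10 -47 -0.075 0 0 85;0 -10 -47 -0.075 0 0 85;0 -10 -47 -0.075 0 0 85;0 -10 -47 -0.075 0 0 85' ; python3 -c "
from h import *
go((.4074,.2456,.231),.54)"
```

```text
clock: 2.3
position: [0.5484, -0.0198, 0.2315]
ee_rot: [0.506, 0.494, -0.505, 0.495]
ft_force: [0.4, -0.8, -0.1]
grip_width: 1.0
t 2.30 p [548.38 -19.84 231.45] F [ 0.4  -0.76 -0.14] w 85.4
 x [ 6.e-04 -1.e-04 -1.e+00] y [ 9.998e-01 -2.180e-02  6.000e-04] z [-2.180e-02 -9.998e-01  1.000e-04] q [ 0.5   0.22 -0.63  1.64  0.13  1.33 -0.17]
 shift tool mm [   0.34 -146.75 -262.3 ]
 rotvec [-5.619e-01  3.000e-04 -5.000e-04]
 rotvec [ 2.5797e+00 -7.0000e-04 -3.0000e-04]
```

```bash
python3 -m handwheel '0 -21 -37 0 0 0 85;0 -21 -37 0 0 0 85;0 -21 -37 0 0 0 85;0 -21 -37 0 0 0 85;0 -21 -37 0 0 0 85;0 -21 -37 0 0 0 85;0 -21 -37 0 0 0 85;0 0 0 0 0 0 85' ; python3 -c "
from h import *
go((.4074,.2456,.108),0.0115)
c=cams.camera('scene'); cv2.imwrite('pics/s1.png',c['color'][60:360,250:550])
c=cams.camera('top'); cv2.imwrite('pics/t1.png',c['color'][160:460,50:350])
"
```

```text
clock: 3.1
position: [0.4048, 0.2461, 0.232]
ee_rot: [0.505, 0.496, -0.504, 0.496]
ft_force: [0.5, 0.9, 0.5]
grip_width: 0.996
t 3.10 p [404.84 246.11 231.97] F [0.45 0.95 0.48] w 85.1
 x [ 9.0e-04  1.3e-03 -1.0e+00] y [ 9.999e-01 -1.650e-02  9.000e-04] z [-0.0165 -0.9999 -0.0013] q [ 0.23  0.05 -0.88  1.81  0.04  1.3  -0.68]
 shift tool mm [123.97   2.46   0.63]
 rotvec [-0.028  -0.0013 -0.0009]
 rotvec [ 3.1135e+00 -1.4000e-03  2.0000e-03]
```

View pics/s1.png

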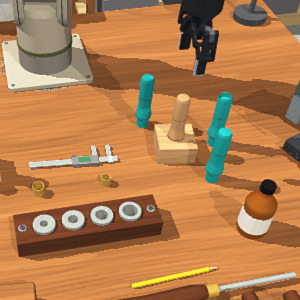

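View pics/t1.png

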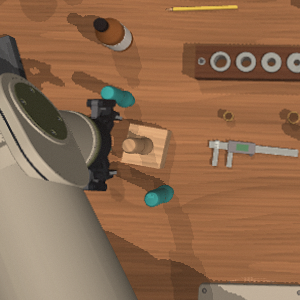

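```bash
python3 -m handwheel '20 2.5 0.6 -0.028 -0.0013 -0.0009 85;25 0 0 0 0 0 85;25 0 0 0 0 0 85;25 0 0 0 0 0 85;15 0 0 0 0 0 85;0 0 0 0 0 0 85' ; python3 -c "
from h import *
go((.4074,.2456,.108),0.0115)
c=cams.camera('scene'); cv2.imwrite('pics/s2.png',cv2.resize(c['color'][100:260,340:520],None,fx=4,fy=3.7))
"
```

```text
clock: 3.8
position: [0.41, 0.2385, 0.1196]
ee_rot: [-0.498, -0.501, 0.501, -0.5]
ft_force: [-0.3, 1.0, 0.1]
grip_width: 0.997
t 3.80 p [409.96 238.54 119.63] F [-0.28  0.98  0.08] w 85.1
 x [-0.004  -0.0026 -1.    ] y [ 1.      0.0016 -0.004 ] z [ 0.0016 -1.      0.0026] q [ 0.18  0.2  -0.86  1.94  0.17  1.08 -0.75]
 shift tool mm [11.63 -2.5  -7.09]
 rotvec [-0.0099  0.0025  0.004 ]
 rotvec [ 3.1317  0.0063 -0.004 ]
```

View pics/s2.png

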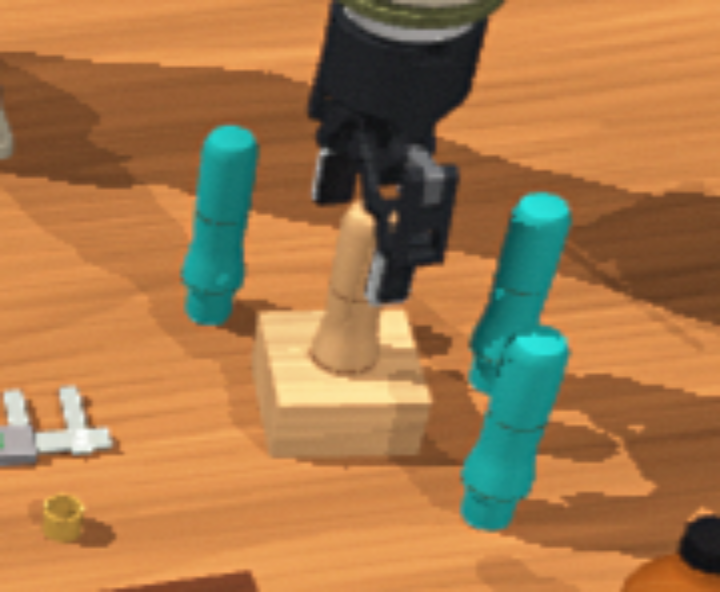

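```bash
python3 -m handwheel '4 -2.5 -7 -0.01 0.0025 0.004 85;4 0 0 0 0 0 85;3 0 0 0 0 0 85;0 0 0 0 0 0 85' ; python3 -c "
from h import *
go((.4074,.2456,.108),0.0115)
"
```

```text
clock: 4.25
position: [0.4079, 0.2469, 0.1102]
ee_rot: [0.498, 0.503, -0.496, 0.504]
ft_force: [0.5, -0.9, 0.7]
grip_width: 0.996
t 4.25 p [407.92 246.93 110.18] F [ 0.53 -0.93  0.68] w 85.1
 x [ 0.0031  0.001  -1.    ] y [0.9999 0.0131 0.0031] z [ 1.310e-02 -9.999e-01 -9.000e-04] q [ 0.16  0.21 -0.87  1.95  0.19  1.06 -0.77]
 shift tool mm [ 2.17 -0.54  1.32]
 rotvec [ 0.0016 -0.0009 -0.0031]
 rotvec [-3.14e+00  4.90e-03 -1.50e-03]
```

```bash
python3 -m handwheel '0 0 0 0 0 0 85' ; python3 -m handwheel '2 -0.5 1.3 0 0 -0.003 85;0 0 0 0 0 0 85'; python3 -c "
from h import *
go((.4074,.2456,.108),0.0115)
"
```

```text
clock: 4.35
position: [0.408, 0.247, 0.1104]
ee_rot: [0.498, 0.503, -0.496, 0.504]
ft_force: [0.3, 0.8, 0.0]
grip_width: 0.997
clock: 4.55
position: [0.4075, 0.2454, 0.1081]
ee_rot: [0.497, 0.503, -0.497, 0.503]
ft_force: [-0.2, 0.2, -0.3]
grip_width: 0.998
t 4.55 p [407.47 245.39 108.13] F [-0.18  0.23 -0.34] w 85.3
 x [-1.e-04  9.e-04 -1.e+00] y [ 9.999e-01  1.260e-02 -1.000e-04] z [ 1.260e-02 -9.999e-01 -9.000e-04] q [ 0.17  0.21 -0.87  1.95  0.19  1.05 -0.77]
 shift tool mm [ 0.13 -0.07 -0.21]
 rotvec [ 0.0011 -0.0009  0.0001]
 rotvec [-3.1405e+00 -2.0000e-04 -1.5000e-03]
```

```bash
python3 -m handwheel '0 0 0 0 0 0 45;0 0 0 0 0 0 38;0 0 0 0 0 0 30;0 0 0 0 0 0 25;0 0 0 0 0 0 25;0 0 0 0 0 0 25' 40; python3 -c "
from h import *
st()
"; python3 -m handwheel '-4 0 0 0 0 0 25;-4 0 0 0 0 0 25;0 0 0 0 0 0 25'
```

```text
clock: 5.15
position: [0.4074, 0.2458, 0.1085]
ee_rot: [0.497, 0.503, -0.496, 0.503]
ft_force: [-1.1, -1.0, 4.1]
grip_width: 0.365
t 5.15 p [407.43 245.8  108.46] F [-1.13 -0.97  4.1 ] w 31.1
 x [ 2.0e-04  1.1e-03 -1.0e+00] y [9.999e-01 1.310e-02 2.000e-04] z [ 0.0131 -0.9999 -0.0011] q [ 0.17  0.21 -0.87  1.95  0.19  1.06 -0.77]
clock: 5.45
position: [0.4077, 0.2458, 0.1168]
ee_rot: [0.497, 0.503, -0.496, 0.503]
ft_force: [-0.4, -0.1, -1.6]
grip_width: 0.369
```

```bash
python3 -m handwheel '-15 0 0 0 0 0 25;-25 0 0 0 0 0 25;-20 0 0 0 0 0 25;0 0 0 0 0 0 25'; python3 -c "
from h import *
go((.602,.0876,.165),.0115)
c=cams.camera('scene'); cv2.imwrite('pics/s3.png',cv2.resize(c['color'][70:270,320:520],None,fx=3,fy=3))
"
```

```text
clock: 5.85
position: [0.4087, 0.2466, 0.1795]
ee_rot: [0.499, 0.503, -0.495, 0.504]
ft_force: [0.2, 0.1, -1.0]
grip_width: 0.368
t 5.85 p [408.71 246.63 179.52] F [ 0.19  0.11 -1.03] w 31.4
 x [ 0.0045  0.0027 -1.    ] y [0.9999 0.0131 0.0045] z [ 0.0131 -0.9999 -0.0027] q [ 0.21  0.11 -0.88  1.87  0.1   1.19 -0.69]
 shift tool mm [ 14.95 191.12 161.59]
 rotvec [ 0.0016 -0.0027 -0.0045]
 rotvec [-3.1399  0.0071 -0.0042]
```

View pics/s3.png

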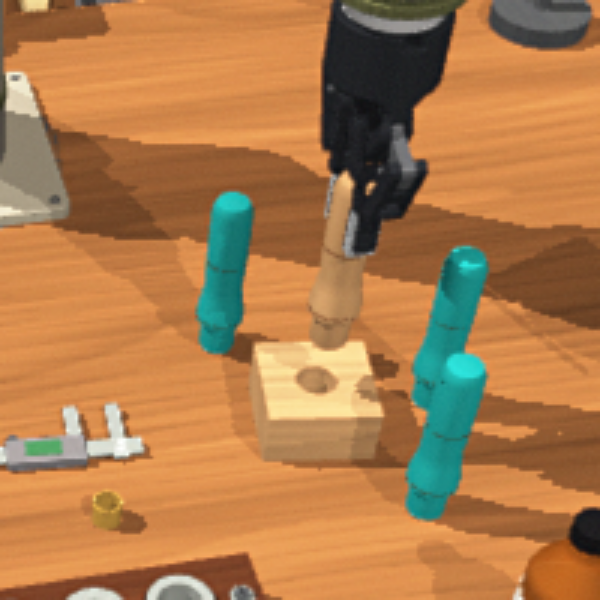

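```bash
python3 -m handwheel '0 31 27 0.0016 -0.0027 -0.0045 25;0 32 27 0 0 0 25;0 32 27 0 0 0 25;0 32 27 0 0 0 25;0 32 27 0 0 0 25;0 32 27 0 0 0 25;0 0 0 0 0 0 25'; python3 -c "
from h import *
go((.602,.0876,.160),.0115)
"
```

```text
clock: 6.6
position: [0.6032, 0.0797, 0.1737]
ee_rot: [0.497, 0.502, -0.501, 0.5]
ft_force: [-1.0, -0.4, -2.1]
grip_width: 0.363
t 6.60 p [603.15  79.68 173.65] F [-1.03 -0.37 -2.06] w 31.0
 x [-0.006  -0.0032 -1.    ] y [ 1.      0.0037 -0.006 ] z [ 0.0037 -1.      0.0032] q [ 0.33  0.42 -0.7   1.55  0.28  1.28 -0.4 ]
 shift tool mm [13.63 -1.04 -7.97]
 rotvec [-0.0078  0.0032  0.006 ]
 rotvec [ 3.1337  0.0094 -0.005 ]
```

```bash
python3 -m handwheel '4 -1 -4 -0.0078 0.0032 0.006 25;4 0 -4 0 0 0 25;0 0 0 0 0 0 25'; python3 -c "
from h import *
o,M=st()
for n in ('scene','top'):
    c=cams.camera(n); np.savez('pics/%s_r1.npz'%n,**{k:np.array(v) for k,v in c.items()})
    u=proj(c,o['position']-[0,0,.09])[0].astype(int); x0=max(u[0]-60,0);y0=max(u[1]-60,0); print(n,x0,y0)
    cv2.imwrite('pics/%s_r1.png'%n,cv2.resize(c['color'][y0:y0+100,x0:x0+130],None,fx=6,fy=6,interpolation=cv2.INTER_CUBIC))
go((.602,.0876,.160),.0115)
"
```

```text
clock: 6.9
position: [0.5977, 0.0959, 0.167]
ee_rot: [0.495, 0.506, -0.494, 0.505]
ft_force: [-0.8, 0.8, -1.7]
grip_width: 0.365
t 6.90 p [597.74  95.9  166.99] F [-0.75  0.81 -1.68] w 31.1
 x [ 2.0e-04  1.9e-03 -1.0e+00] y [9.998e-01 2.230e-02 2.000e-04] z [ 0.0223 -0.9997 -0.0019] q [ 0.32  0.42 -0.71  1.57  0.28  1.26 -0.41]
scene 324 198
top 204 159
t 7.00 p [598.53  94.86 167.78] F [ 0.17 -0.66  0.17] w 31.2
 x [ 0.0014  0.0014 -1.    ] y [0.9998 0.0211 0.0014] z [ 0.0211 -0.9998 -0.0014] q [ 0.32  0.42 -0.71  1.57  0.28  1.26 -0.41]
 shift tool mm [7.78 3.31 7.34]
 rotvec [ 0.0096 -0.0014 -0.0014]
 rotvec [-3.132e+00  2.200e-03 -2.200e-03]
```

View pics/scene_r1.png

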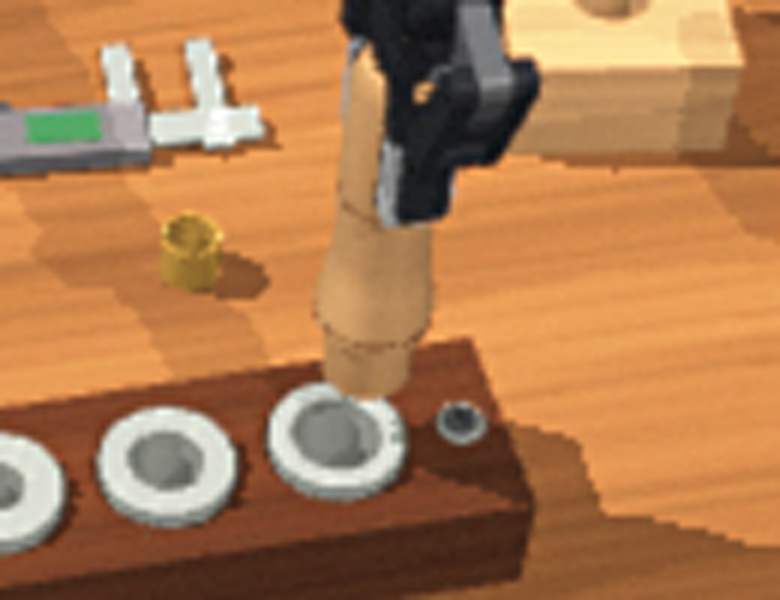

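View pics/top_r1.png

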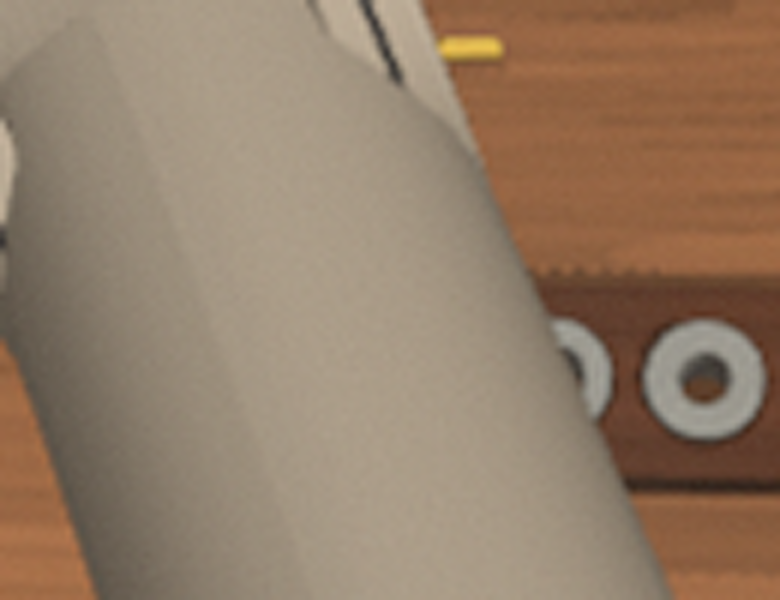

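```bash
python3 -m handwheel '0 0 0 0 0 0 25;0 0 0 0 0 0 25'; python3 -c "
from h import *
go((.602,.0876,.160),.0115)
"
```

```text
clock: 7.2
position: [0.5992, 0.0939, 0.168]
ee_rot: [0.496, 0.505, -0.494, 0.505]
ft_force: [0.1, -0.1, -1.1]
grip_width: 0.364
t 7.20 p [599.17  93.92 168.02] F [ 0.14 -0.1  -1.13] w 31.1
 x [ 0.002   0.0015 -1.    ] y [0.9998 0.0194 0.002 ] z [ 0.0194 -0.9998 -0.0014] q [ 0.32  0.42 -0.71  1.57  0.28  1.26 -0.41]
 shift tool mm [8.02 2.69 6.39]
 rotvec [ 0.0079 -0.0014 -0.002 ]
 rotvec [-3.1337e+00  3.2000e-03 -2.3000e-03]
```

```bash
for i in 1 2 3; do python3 -m handwheel '0 0 0 0 0 0 25;0 0 0 0 0 0 25' | head -2; done; python3 -c "
from h import *
go((.602,.0876,.160),.0115)
"
```

```text
clock: 7.4
position: [0.5992, 0.0938, 0.1678]
clock: 7.6
position: [0.5992, 0.0938, 0.1678]
clock: 7.8
position: [0.5992, 0.0938, 0.1677]
t 7.80 p [599.17  93.82 167.74] F [-0.55 -0.21 -0.51] w 31.1
 x [ 0.0015  0.0017 -1.    ] y [0.9998 0.0191 0.0016] z [ 0.0192 -0.9998 -0.0016] q [ 0.32  0.42 -0.71  1.57  0.28  1.26 -0.41]
 shift tool mm [7.74 2.7  6.29]
 rotvec [ 0.0077 -0.0016 -0.0016]
 rotvec [-3.1339e+00  2.4000e-03 -2.6000e-03]
```

```bash
python3 -m handwheel '2 1.4 3.1 0.0077 -0.0016 -0.0016 25;2 1.3 3.1 0 0 0 25;0 0 0 0 0 0 25;0 0 0 0 0 0 25;0 0 0 0 0 0 25;0 0 0 0 0 0 25'; python3 -c "
from h import *
o,M=st()
c=cams.camera('scene'); np.savez('pics/scene_r2.npz',pos=o['position'],**{k:np.array(v) for k,v in c.items()})
u=proj(c,o['position']-[0,0,.09])[0].astype(int); x0=u[0]-60;y0=u[1]-60; print(x0,y0)
cv2.imwrite('pics/scene_r2.png',cv2.resize(c['color'][y0:y0+100,x0:x0+130],None,fx=6,fy=6,interpolation=cv2.INTER_CUBIC))
go((.602,.0876,.150),.0115)
"
```

```text
clock: 8.4
position: [0.602, 0.0878, 0.1638]
ee_rot: [0.497, 0.503, -0.497, 0.503]
ft_force: [-0.1, -0.3, -1.4]
grip_width: 0.366
t 8.40 p [601.97  87.83 163.83] F [-0.13 -0.29 -1.44] w 31.3
 x [ 1.e-04  1.e-04 -1.e+00] y [9.999e-01 1.170e-02 1.000e-04] z [ 1.170e-02 -9.999e-01 -1.000e-04] q [ 0.33  0.43 -0.7   1.57  0.29  1.25 -0.41]
320 201
t 8.45 p [601.97  87.86 163.84] F [-0.26 -0.33 -1.14] w 31.6
 x [ 1.e-04  1.e-04 -1.e+00] y [9.999e-01 1.170e-02 1.000e-04] z [ 1.170e-02 -9.999e-01 -1.000e-04] q [ 0.33  0.43 -0.7   1.57  0.29  1.25 -0.41]
 shift tool mm [13.84  0.03  0.26]
 rotvec [ 0.0002 -0.0001 -0.0001]
 rotvec [-3.1414e+00  2.0000e-04 -1.0000e-04]
```

View pics/scene_r2.png

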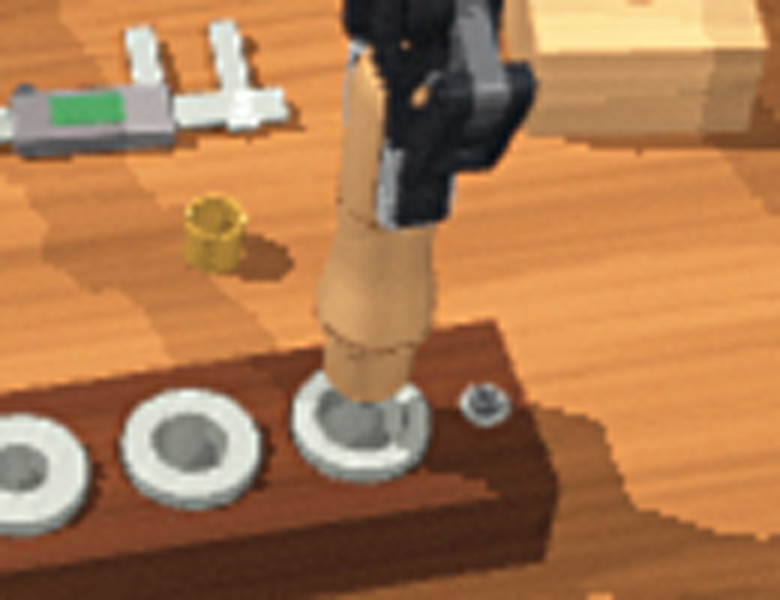

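```bash
cat > ov.py <<'E'
from h import *
import sys
c=dict(np.load(sys.argv[1])); p=c["pos"]; dx,dy=float(sys.argv[2])/1000,float(sys.argv[3])/1000; out=sys.argv[4]; ring=np.array([float(sys.argv[5]),float(sys.argv[6])])
off=0.0935; rr=float(sys.argv[7])/1000; br=float(sys.argv[8])/1000
u=proj(c,[ring[0],ring[1],.075])[0].astype(int); x0=u[0]-35;y0=u[1]-35; f=9
im=cv2.resize(c["color"][y0:y0+65,x0:x0+80],None,fx=f,fy=f,interpolation=cv2.INTER_CUBIC)
th=np.linspace(0,2*np.pi,100)
def circ(x,y,z,r,col):
    q=proj(c,np.c_[x+r*np.cos(th),y+r*np.sin(th),np.full(100,z)])
    q=((q-[x0,y0]+.5)*f-.5); cv2.polylines(im,[np.round(q).astype(int)],True,col,1)
zt=p[2]-off
circ(p[0]+dx,p[1]+dy,zt+.0013,rr,(255,0,0)); circ(p[0]+dx,p[1]+dy,zt,rr-.0013,(255,0,0))
circ(p[0]+dx,p[1]+dy,zt+.030,.019,(0,255,0)); circ(p[0]+dx,p[1]+dy,zt+.038,.019,(0,255,0))
circ(*ring,.048,.023,(255,0,255)); circ(*ring,.048,br,(255,0,255)); circ(*ring,.042,.023,(255,0,255))
cv2.imwrite(out,im)
E
python3 ov.py pics/scene_r2.npz 0 0 pics/ov1.png .603 .0879 14.25 15
```

```text
(no output)
```

View pics/ov1.png

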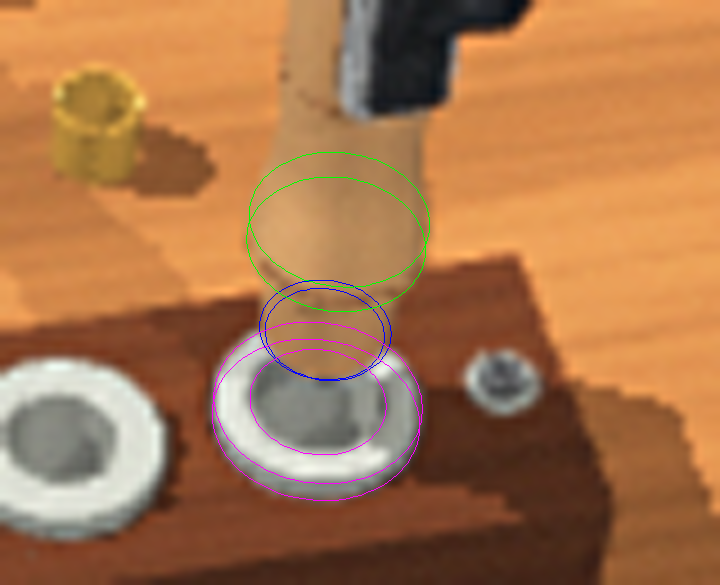

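```bash
python3 -m handwheel '5 0 0 0 0 0 25;8 0 0 0 0 0 25;6 0 0 0 0 0 25;0 0 0 0 0 0 25;0 0 0 0 0 0 25;0 0 0 0 0 0 25'; python3 -c "
from h import *
go((.6022,.0877,.142),.0115)
"
```

```text
clock: 9.05
position: [0.6021, 0.0878, 0.145]
ee_rot: [0.497, 0.503, -0.497, 0.503]
ft_force: [-0.3, 0.4, -1.5]
grip_width: 0.365
t 9.05 p [602.13  87.79 145.  ] F [-0.31  0.42 -1.54] w 31.2
 x [ 4.e-04  2.e-04 -1.e+00] y [9.999e-01 1.160e-02 4.000e-04] z [ 1.160e-02 -9.999e-01 -1.000e-04] q [ 0.32  0.45 -0.7   1.59  0.3   1.22 -0.42]
 shift tool mm [3.   0.07 0.09]
 rotvec [ 0.0001 -0.0001 -0.0004]
 rotvec [-3.1415e+00  6.0000e-04 -2.0000e-04]
```

```bash
for i in 1; do python3 -m handwheel '2 0 0 0 0 0 25;0 0 0 0 0 0 25;0 0 0 0 0 0 25'|sed -n 2,4p; python3 -m handwheel '1 0 0 0 0 0 25;0 0 0 0 0 0 25'|sed -n 2,4p;  python3 -m handwheel '0.7 0 0 0 0 0 25;0 0 0 0 0 0 25' |sed -n 2,4p; python3 -m handwheel '0.7 0 0 0 0 0 25;0 0 0 0 0 0 25'|sed -n 2,4p; done; python3 -c "
from h import *
st()"
```

```text
position: [0.602, 0.0877, 0.1428]
ee_rot: [0.497, 0.503, -0.497, 0.503]
ft_force: [0.1, -0.1, -1.3]
position: [0.6019, 0.0877, 0.1417]
ee_rot: [0.497, 0.503, -0.497, 0.503]
ft_force: [-0.2, -0.4, -1.7]
position: [0.6019, 0.0877, 0.1409]
ee_rot: [0.497, 0.503, -0.497, 0.503]
ft_force: [-0.9, -0.4, -0.6]
position: [0.6019, 0.0877, 0.1403]
ee_rot: [0.497, 0.503, -0.497, 0.503]
ft_force: [0.9, -0.3, -1.6]
t 9.95 p [601.94  87.69 140.28] F [ 0.88 -0.27 -1.56] w 31.1
 x [-1.e-04 -0.e+00 -1.e+00] y [ 9.999e-01  1.160e-02 -1.000e-04] z [ 0.0116 -0.9999  0.    ] q [ 0.32  0.45 -0.7   1.59  0.3   1.21 -0.42]
```

No contact yet; keep feeling down.

```bash
for i in 1; do python3 -m handwheel '0.7 0 0 0 0 0 25;0 0 0 0 0 0 25'|sed -n 2,4p; python3 -m handwheel '0.7 0 0 0 0 0 25;0 0 0 0 0 0 25'|sed -n 2,4p;  python3 -m handwheel '0.7 0 0 0 0 0 25;0 0 0 0 0 0 25' |sed -n 2,4p; python3 -m handwheel '0.7 0 0 0 0 0 25;0 0 0 0 0 0 25'|sed -n 2,4p; done; python3 -c "
from h import *
o,M=st()
c=cams.camera('scene'); np.savez('pics/scene_r3.npz',pos=o['position'],**{k:np.array(v) for k,v in c.items()})
"; python3 ov.py pics/scene_r3.npz 0 0 pics/ov2.png .603 .0879 14.25 15
```

```text
position: [0.602, 0.0877, 0.1396]
ee_rot: [0.497, 0.503, -0.497, 0.503]
ft_force: [0.4, -0.5, -2.0]
position: [0.6019, 0.0877, 0.1389]
ee_rot: [0.497, 0.503, -0.497, 0.503]
ft_force: [0.2, -0.0, -1.3]
position: [0.6019, 0.0877, 0.1382]
ee_rot: [0.497, 0.503, -0.497, 0.503]
ft_force: [-0.4, 0.9, -1.2]
position: [0.6019, 0.0877, 0.1375]
ee_rot: [0.497, 0.503, -0.497, 0.503]
ft_force: [0.3, -0.7, -0.8]
t 10.75 p [601.92  87.67 137.46] F [ 0.28 -0.74 -0.85] w 30.9
 x [-1.e-04  0.e+00 -1.e+00] y [ 9.999e-01  1.150e-02 -1.000e-04] z [ 0.0115 -0.9999 -0.    ] q [ 0.32  0.45 -0.69  1.59  0.3   1.21 -0.42]
```

View pics/ov2.png

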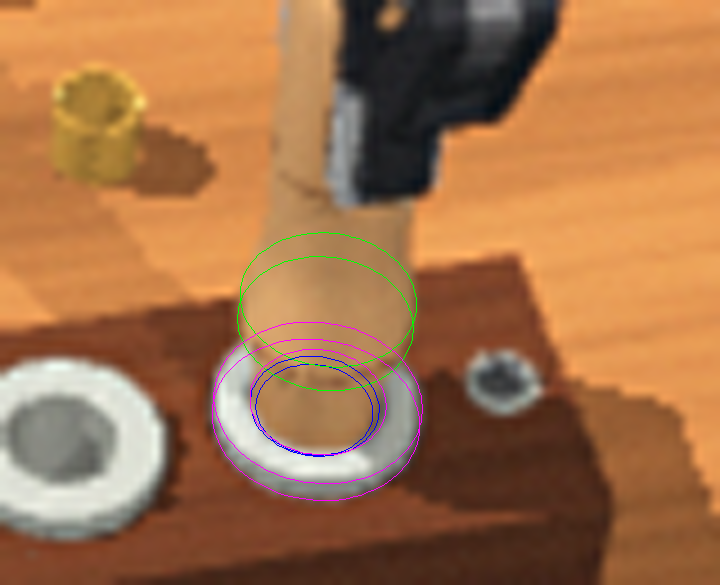

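```bash
for i in 1; do python3 -m handwheel '1 0 0 0 0 0 25;1 0 0 0 0 0 25;0 0 0 0 0 0 25'|sed -n 2,4p; python3 -m handwheel '1 0 0 0 0 0 25;1 0 0 0 0 0 25;0 0 0 0 0 0 25'|sed -n 2,4p; python3 -m handwheel '1 0 0 0 0 0 25;1 0 0 0 0 0 25;0 0 0 0 0 0 25'|sed -n 2,4p;python3 -m handwheel '1 0 0 0 0 0 25;1 0 0 0 0 0 25;0 0 0 0 0 0 25'|sed -n 2,4p; done
```

```text
position: [0.6019, 0.0877, 0.1354]
ee_rot: [0.497, 0.503, -0.497, 0.503]
ft_force: [-0.6, -1.2, -1.1]
position: [0.6019, 0.0877, 0.1334]
ee_rot: [0.497, 0.503, -0.497, 0.503]
ft_force: [-0.2, -0.6, -2.3]
position: [0.6019, 0.0877, 0.1314]
ee_rot: [0.497, 0.503, -0.497, 0.503]
ft_force: [-0.8, 0.5, -1.0]
position: [0.6019, 0.0877, 0.1294]
ee_rot: [0.497, 0.503, -0.497, 0.503]
ft_force: [0.4, 0.4, -1.1]
```

```bash
for i in 1; do python3 -m handwheel '1.5 0 0 0 0 0 25;1.5 0 0 0 0 0 25;0 0 0 0 0 0 25'|sed -n 2,4p; python3 -m handwheel '1.5 0 0 0 0 0 25;1.5 0 0 0 0 0 25;0 0 0 0 0 0 25'|sed -n 2,4p; python3 -m handwheel '1.5 0 0 0 0 0 25;1.5 0 0 0 0 0 25;0 0 0 0 0 0 25'|sed -n 2,4p;python3 -m handwheel '1.5 0 0 0 0 0 25;1.5 0 0 0 0 0 25;0 0 0 0 0 0 25'|sed -n 2,4p; done; python3 -c "
from h import *
o,M=st()
c=cams.camera('scene'); np.savez('pics/scene_r4.npz',pos=o['position'],**{k:np.array(v) for k,v in c.items()})
"; python3 ov.py pics/scene_r4.npz 0 0 pics/ov3.png .603 .0879 14.25 15
```

```text
position: [0.6018, 0.0876, 0.1262]
ee_rot: [0.497, 0.503, -0.497, 0.503]
ft_force: [0.0, 0.3, -0.6]
position: [0.6019, 0.0877, 0.1233]
ee_rot: [0.497, 0.503, -0.497, 0.503]
ft_force: [-0.3, 0.6, -1.4]
position: [0.6018, 0.0876, 0.1203]
ee_rot: [0.497, 0.503, -0.497, 0.503]
ft_force: [-0.1, 0.5, -1.2]
position: [0.6018, 0.0877, 0.1173]
ee_rot: [0.497, 0.503, -0.497, 0.503]
ft_force: [-1.0, 0.2, -2.0]
t 13.20 p [601.84  87.66 117.27] F [-0.97  0.15 -2.02] w 31.3
 x [-4.e-04 -0.e+00 -1.e+00] y [ 9.999e-01  1.150e-02 -4.000e-04] z [ 0.0115 -0.9999  0.    ] q [ 0.32  0.47 -0.69  1.61  0.32  1.17 -0.43]
```

View pics/ov3.png

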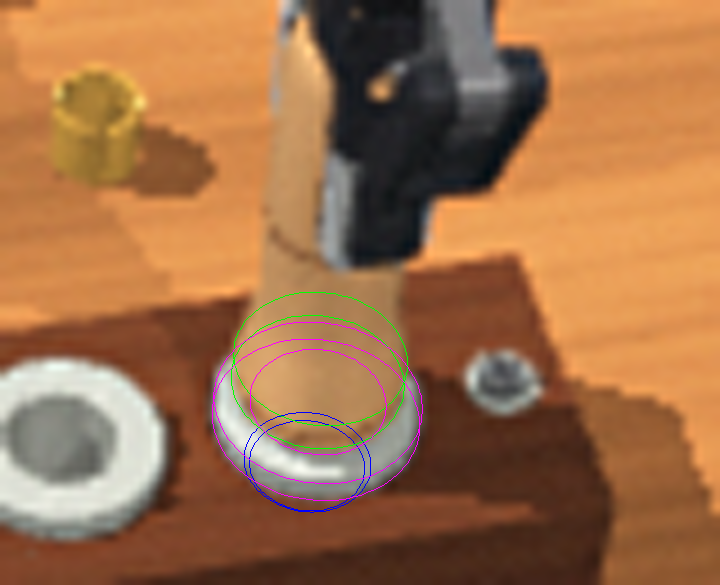

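```bash
python3 -m handwheel '1.5 0 0 0 0 0 25;0 0 0 0 0 0 25;0 0 0 0 0 0 25'|sed -n 1,4p;  python3 -m handwheel '-4 0 0 0 0 0 25;-5 0 0 0 0 0 25;-5 0 0 0 0 0 25;-5 0 0 0 0 0 25;0 0 0 0 0 0 25'|sed -n 2,4p; python3 -m handwheel '-5 0 0 0 0 0 25;-5 0 0 0 0 0 25;-6 0 0 0 0 0 25;0 0 0 0 0 0 25;0 0 0 0 0 0 25;0 0 0 0 0 0 25'|sed -n 2,4p; python3 -c "
from h import *
go((.6025,.0297,.150),.0115)"
```

```text
clock: 13.55
position: [0.602, 0.0877, 0.116]
ee_rot: [0.497, 0.503, -0.497, 0.503]
ft_force: [0.8, -0.1, -0.9]
position: [0.6024, 0.0878, 0.1361]
ee_rot: [0.497, 0.503, -0.497, 0.503]
ft_force: [1.0, 0.4, -0.8]
position: [0.6019, 0.0876, 0.1508]
ee_rot: [0.497, 0.503, -0.497, 0.503]
ft_force: [-0.6, -0.2, -0.9]
t 14.65 p [601.86  87.63 150.83] F [-0.57 -0.17 -0.86] w 31.0
 x [-3.e-04 -1.e-04 -1.e+00] y [ 9.999e-01  1.150e-02 -3.000e-04] z [ 1.150e-02 -9.999e-01  1.000e-04] q [ 0.32  0.44 -0.7   1.58  0.29  1.23 -0.41]
 shift tool mm [ 8.400e-01 -3.000e-02  5.794e+01]
 rotvec [-0.      0.0001  0.0003]
 rotvec [ 3.1416e+00  5.0000e-04 -1.0000e-04]
```

```bash
python3 -m handwheel '0 0 10 0 0 0 25;0 0 16 0 0 0 25;0 0 16 0 0 0 25;0 0 11 0 0 0 25;0 0 5 0 0 0 25;0 0 0 0 0 0 25;0 0 0 0 0 0 25;0 0 0 0 0 0 25'|sed -n 2,4p; python3 -c "
from h import *
go((.6025,.0297,.143),.0115)"
```

```text
position: [0.6026, 0.0306, 0.1511]
ee_rot: [0.497, 0.503, -0.497, 0.503]
ft_force: [0.5, 0.7, -0.9]
t 15.45 p [602.59  30.65 151.14] F [ 0.53  0.69 -0.86] w 30.9
 x [ 1.e-04  5.e-04 -1.e+00] y [9.999e-01 1.270e-02 1.000e-04] z [ 1.270e-02 -9.999e-01 -5.000e-04] q [ 0.41  0.42 -0.68  1.59  0.28  1.22 -0.31]
 shift tool mm [ 8.13 -0.1   0.95]
 rotvec [ 0.0012 -0.0005 -0.0001]
 rotvec [-3.1404e+00  2.0000e-04 -8.0000e-04]
```

```bash
python3 -m handwheel '3 0 0.6 0.001 0 0 25;3 0 0.3 0 0 0 25;2 0 0 0 0 0 25;0 0 0 0 0 0 25;0 0 0 0 0 0 25;0 0 0 0 0 0 25'|sed -n 2,4p; python3 -m handwheel '0.6 0 0 0 0 0 25;0 0 0 0 0 0 25'|sed -n 2,4p; python3 -m handwheel '0.5 0 0 0 0 0 25;0 0 0 0 0 0 25'|sed -n 2,4p; python3 -m handwheel '0.4 0 0 0 0 0 25;0 0 0 0 0 0 25'|sed -n 2,4p
```

```text
position: [0.6027, 0.0289, 0.1432]
ee_rot: [0.497, 0.503, -0.497, 0.503]
ft_force: [0.8, -0.3, -0.9]
position: [0.6027, 0.0288, 0.1425]
ee_rot: [0.497, 0.503, -0.497, 0.503]
ft_force: [-0.4, -0.1, -1.4]
position: [0.6026, 0.0288, 0.1419]
ee_rot: [0.497, 0.503, -0.497, 0.503]
ft_force: [0.5, 0.3, -1.1]
position: [0.6027, 0.0288, 0.1416]
ee_rot: [0.497, 0.503, -0.497, 0.503]
ft_force: [0.3, -0.5, -0.6]
```

```bash
python3 -m handwheel '0.3 0 -0.8 0 0 0 25;0 0 0 0 0 0 25;0 0 0 0 0 0 25'|sed -n 2,4p; python3 -m handwheel '0.3 0 0 0 0 0 25;0 0 0 0 0 0 25'|sed -n 2,4p; python3 -m handwheel '0.3 0 0 0 0 0 25;0 0 0 0 0 0 25'|sed -n 2,4p
```

```text
position: [0.6028, 0.0295, 0.1415]
ee_rot: [0.497, 0.502, -0.497, 0.503]
ft_force: [-0.5, 0.2, 0.4]
position: [0.6028, 0.0296, 0.1414]
ee_rot: [0.497, 0.502, -0.497, 0.503]
ft_force: [-0.1, -1.4, 3.9]
position: [0.6029, 0.0296, 0.1413]
ee_rot: [0.498, 0.502, -0.497, 0.503]
ft_force: [-2.7, -0.8, 6.5]
```

```bash
python3 -m handwheel '0.3 0 0 0 0 0 25;0 0 0 0 0 0 25'|sed -n 2,4p;  python3 -m handwheel '0.3 0 0 0 0 0 25;0 0 0 0 0 0 25'|sed -n 2,4p
```

```text
position: [0.603, 0.0297, 0.1412]
ee_rot: [0.498, 0.502, -0.497, 0.503]
ft_force: [-3.6, -0.6, 8.3]
position: [0.603, 0.0297, 0.1412]
ee_rot: [0.498, 0.502, -0.497, 0.503]
ft_force: [-3.9, -1.1, 10.9]
```

```bash
python3 -c "
from h import *
o,M=st()
c=cams.camera('scene'); np.savez('pics/scene_r5.npz',pos=o['position'],**{k:np.array(v) for k,v in c.items()})
"; python3 ov.py pics/scene_r5.npz 0 0 pics/ov4.png .6037 .0299 14.25 12.5
```

```text
t 17.75 p [603.02  29.74 141.21] F [-3.91 -1.06 10.9 ] w 31.1
 x [ 1.2e-03 -1.0e-04 -1.0e+00] y [0.9999 0.0105 0.0012] z [ 1.050e-02 -9.999e-01  2.000e-04] q [ 0.41  0.43 -0.68  1.6   0.29  1.21 -0.32]
```

View pics/ov4.png

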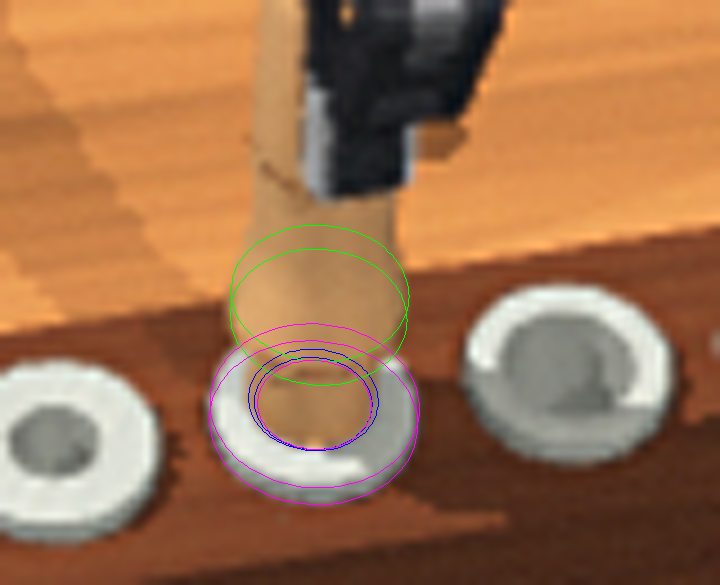

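```bash
python3 - <<'E'
from h import *
for f,ctr in (("pics/scene_r2.npz",None),("pics/scene_r5.npz",None)):
    c=dict(np.load(f)); p=c["pos"]; zt=p[2]-.0935
    fwd=cam_R(c)[:,2]
    d=p[:2]-c["origin"][:2]; side=np.array([-d[1],d[0]])/np.hypot(*d); tow=-d/np.hypot(*d)
    g=c["color"].astype(np.float32)
    s=np.arange(-.026,.026,.0005)
    for h in (.004,.007,.010,.014,.018,.022):
        P=np.c_[p[0]+s*side[0],p[1]+s*side[1],np.full(len(s),zt+h)]
        uv=proj(c,P).astype(np.float32)
        v=cv2.remap(g,uv[:,:1],uv[:,1:],cv2.INTER_CUBIC)[:,0]
        rb=v[:,2]-v[:,0]
        gr=np.abs(np.gradient(v,axis=0)).sum(1)
        L=s[s<0][np.argmax(gr[s<0])]; Rr=s[s>0][np.argmax(gr[s>0])]
        print(f[-6:],h,"edges",(L*1000).round(1),(Rr*1000).round(1),"dia",((Rr-L)*1000).round(1))
c=dict(np.load("pics/scene_r5.npz")); u=proj(c,[.6037,.0299,.06])[0].astype(int)
cv2.imwrite("pics/z5.png",cv2.resize(c["color"][u[1]-25:u[1]+25,u[0]-30:u[0]+30],None,fx=12,fy=12,interpolation=cv2.INTER_CUBIC))
c=dict(np.load("pics/scene_r2.npz")); u=proj(c,[.6037,.0879,.075])[0].astype(int)
cv2.imwrite("pics/z2.png",cv2.resize(c["color"][u[1]-25:u[1]+25,u[0]-30:u[0]+30],None,fx=12,fy=12,interpolation=cv2.INTER_CUBIC))
E
```

```text
r2.npz 0.004 edges -13.5 14.5 dia 28.0
r2.npz 0.007 edges -13.5 14.5 dia 28.0
r2.npz 0.01 edges -14.0 19.5 dia 33.5
r2.npz 0.014 edges -15.0 11.5 dia 26.5
r2.npz 0.018 edges -16.5 15.5 dia 32.0
r2.npz 0.022 edges -16.0 13.0 dia 29.0
r5.npz 0.004 edges -22.0 21.5 dia 43.5
r5.npz 0.007 edges -21.5 21.5 dia 43.0
r5.npz 0.01 edges -20.5 21.0 dia 41.5
r5.npz 0.014 edges -18.5 19.0 dia 37.5
r5.npz 0.018 edges -18.0 17.5 dia 35.5
r5.npz 0.022 edges -16.0 18.0 dia 34.0
```

View pics/z5.png

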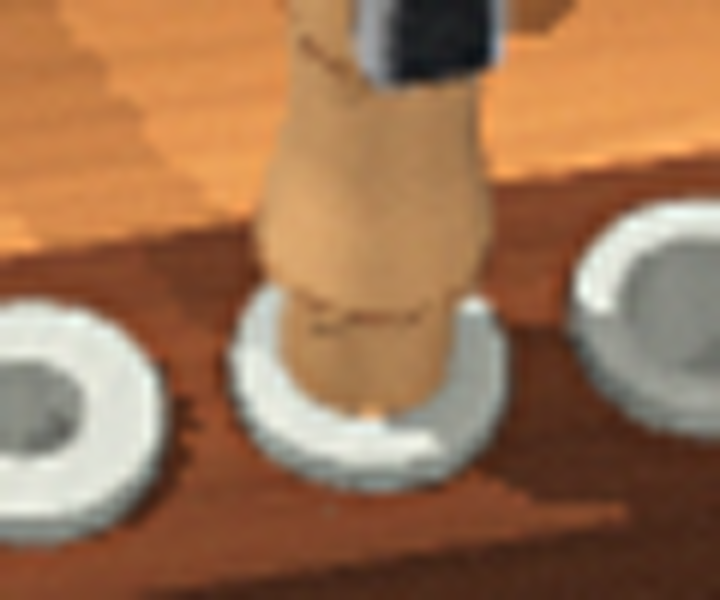

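View pics/z2.png

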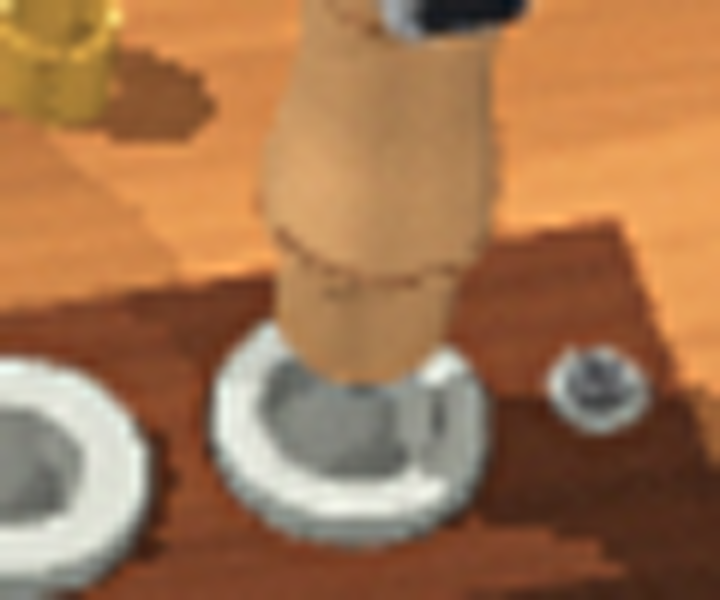

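```bash
python3 -m handwheel '-3 0 0 0 0 0 25;-4 0 0 0 0 0 25;-4 0 0 0 0 0 25;-2 0 0 0 0 0 25;0 0 0 0 0 0 25;0 0 0 0 0 0 25;0 0 0 0 0 0 25'|sed -n 2,4p; python3 -c "
from h import *
go((.6019,.0877,.151),.0115)"
```

```text
position: [0.6025, 0.0296, 0.1528]
ee_rot: [0.497, 0.503, -0.497, 0.503]
ft_force: [-1.0, -0.4, -1.4]
t 18.50 p [602.52  29.56 152.83] F [-1.   -0.37 -1.41] w 31.1
 x [-3.e-04  0.e+00 -1.e+00] y [ 9.999e-01  1.050e-02 -3.000e-04] z [ 0.0105 -0.9999 -0.    ] q [ 0.41  0.42 -0.68  1.59  0.28  1.23 -0.31]
 shift tool mm [ 1.830e+00 -1.000e-02 -5.814e+01]
 rotvec [-0.001  -0.      0.0003]
 rotvec [3.1406e+00 5.0000e-04 0.0000e+00]
```

```bash
python3 -m handwheel '0 0 -10 -0.001 0 0 25;0 0 -16 0 0 0 25;0 0 -16 0 0 0 25;0 0 -11 0 0 0 25;0 0 -5 0 0 0 25;0 0 0 0 0 0 25;0 0 0 0 0 0 25;0 0 0 0 0 0 25'|sed -n 2,4p; python3 -c "
from h import *
go((.6019,.0877,.1445),.0115)"
```

```text
position: [0.6021, 0.0867, 0.153]
ee_rot: [0.497, 0.502, -0.498, 0.503]
ft_force: [-0.6, -0.5, -1.5]
t 19.30 p [602.13  86.66 152.98] F [-0.63 -0.45 -1.54] w 31.1
 x [-1.e-04 -4.e-04 -1.e+00] y [ 9.999e-01  1.030e-02 -1.000e-04] z [ 1.030e-02 -9.999e-01  4.000e-04] q [ 0.33  0.44 -0.7   1.58  0.29  1.23 -0.41]
 shift tool mm [ 8.48 -0.22 -1.05]
 rotvec [-0.0012  0.0004  0.0001]
 rotvec [ 3.1404e+00  1.0000e-04 -6.0000e-04]
```

```bash
python3 -m handwheel '3 -0.2 -0.6 -0.0012 0.0004 0 25;3 0 -0.4 0 0 0 25;2 0 0 0 0 0 25;0 0 0 0 0 0 25;0 0 0 0 0 0 25;0 0 0 0 0 0 25;0 0 0 0 0 0 25'|sed -n 2,4p; python3 -c "
from h import *
go((.6019,.0877,.1445),.0115)
o=manip.get_obs()
c=cams.camera('scene'); np.savez('pics/scene_r6.npz',pos=o['position'],**{k:np.array(v) for k,v in c.items()})
"; python3 ov.py pics/scene_r6.npz 0 0 pics/ov6.png .603 .0879 14.25 15
```

```text
position: [0.6018, 0.0886, 0.1452]
ee_rot: [0.497, 0.503, -0.497, 0.503]
ft_force: [-0.2, 0.7, -0.8]
t 20.00 p [601.85  88.63 145.19] F [-0.16  0.71 -0.84] w 30.9
 x [ 2.e-04  5.e-04 -1.e+00] y [9.999e-01 1.270e-02 2.000e-04] z [ 1.270e-02 -9.999e-01 -4.000e-04] q [ 0.32  0.45 -0.7   1.59  0.3   1.22 -0.42]
 shift tool mm [0.69 0.04 0.93]
 rotvec [ 0.0012 -0.0004 -0.0002]
 rotvec [-3.1404e+00  4.0000e-04 -7.0000e-04]
```

View pics/ov6.png

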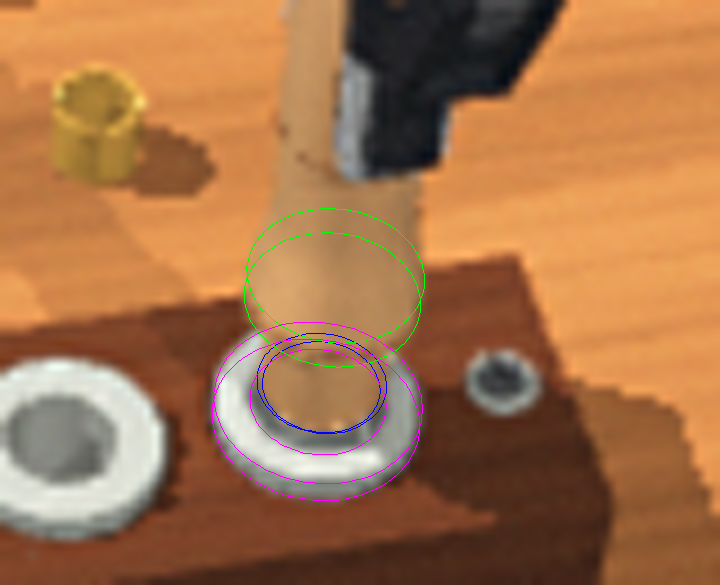

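```bash
python3 -m handwheel '0 0 0.9 0.0012 -0.0004 0 25;0 0 0 0 0 0 25;0 0 0 0 0 0 25;0 0 0 0 0 0 25;0 0 0 0 0 0 25'|sed -n 2,4p; python3 -c "
from h import *
go((.6019,.0877,.1425),.0115)"
```

```text
position: [0.6018, 0.0877, 0.1451]
ee_rot: [0.497, 0.503, -0.497, 0.503]
ft_force: [-0.7, 0.2, -2.0]
t 20.55 p [601.78  87.71 145.08] F [-0.7   0.22 -1.97] w 31.3
 x [ 0.  0. -1.] y [0.9999 0.0115 0.    ] z [ 0.0115 -0.9999 -0.    ] q [ 0.32  0.44 -0.7   1.59  0.3   1.22 -0.42]
 shift tool mm [2.58 0.12 0.01]
 rotvec [ 0. -0. -0.]
 rotvec [-3.1416e+00  0.0000e+00 -1.0000e-04]
```

```bash
python3 -m handwheel '2 0.1 0 0 0 0 25;1 0 0 0 0 0 25;0 0 0 0 0 0 25;0 0 0 0 0 0 25'|sed -n 2,4p; python3 -m handwheel '0.7 0 0 0 0 0 25;0 0 0 0 0 0 25'|sed -n 2,4p; python3 -m handwheel '0.7 0 0 0 0 0 25;0 0 0 0 0 0 25'|sed -n 2,4p;python3 -m handwheel '0.7 0 0 0 0 0 25;0 0 0 0 0 0 25'|sed -n 2,4p; python3 -m handwheel '0.7 0 0 0 0 0 25;0 0 0 0 0 0 25'|sed -n 2,4p;python3 -m handwheel '0.7 0 0 0 0 0 25;0 0 0 0 0 0 25'|sed -n 2,4p
```

```text
position: [0.6018, 0.0877, 0.142]
ee_rot: [0.497, 0.503, -0.497, 0.503]
ft_force: [-0.3, 0.1, -1.4]
position: [0.6019, 0.0877, 0.1413]
ee_rot: [0.497, 0.503, -0.497, 0.503]
ft_force: [0.3, 0.4, -1.8]
position: [0.6018, 0.0877, 0.1406]
ee_rot: [0.497, 0.503, -0.497, 0.503]
ft_force: [-1.1, -0.6, -1.3]
position: [0.6019, 0.0877, 0.1399]
ee_rot: [0.497, 0.503, -0.497, 0.503]
ft_force: [-0.1, 0.5, -1.3]
position: [0.6019, 0.0877, 0.1392]
ee_rot: [0.497, 0.503, -0.497, 0.503]
ft_force: [-0.5, 1.1, -1.6]
position: [0.6018, 0.0877, 0.1385]
ee_rot: [0.497, 0.503, -0.497, 0.503]
ft_force: [-0.3, -0.2, -1.7]
```

```bash
for i in 1; do python3 -m handwheel '1 0 0 0 0 0 25;1.5 0 0 0 0 0 25;1.5 0 0 0 0 0 25;0 0 0 0 0 0 25'|sed -n 2,4p; python3 -m handwheel '1.5 0 0 0 0 0 25;1.5 0 0 0 0 0 25;1 0 0 0 0 0 25;0 0 0 0 0 0 25'|sed -n 2,4p; python3 -m handwheel '1.5 0 0 0 0 0 25;1.5 0 0 0 0 0 25;1 0 0 0 0 0 25;0 0 0 0 0 0 25'|sed -n 2,4p; python3 -m handwheel '1.5 0 0 0 0 0 25;1.5 0 0 0 0 0 25;1 0 0 0 0 0 25;0 0 0 0 0 0 25'|sed -n 2,4p; python3 -m handwheel '1.5 0 0 0 0 0 25;1.5 0 0 0 0 0 25;1 0 0 0 0 0 25;0 0 0 0 0 0 25'|sed -n 2,4p;python3 -m handwheel '1 0 0 0 0 0 25;1 0 0 0 0 0 25;1 0 0 0 0 0 25;0 0 0 0 0 0 25'|sed -n 2,4p; done
```

```text
position: [0.6017, 0.0876, 0.1342]
ee_rot: [0.497, 0.503, -0.497, 0.503]
ft_force: [-0.8, 0.3, -1.3]
position: [0.6018, 0.0877, 0.1303]
ee_rot: [0.497, 0.503, -0.497, 0.503]
ft_force: [-0.5, 0.5, -1.0]
position: [0.6018, 0.0876, 0.1264]
ee_rot: [0.497, 0.503, -0.497, 0.503]
ft_force: [-0.4, 0.3, -2.1]
position: [0.6018, 0.0877, 0.1224]
ee_rot: [0.497, 0.503, -0.497, 0.503]
ft_force: [0.2, 0.0, -0.9]
position: [0.6018, 0.0877, 0.1184]
ee_rot: [0.497, 0.503, -0.497, 0.503]
ft_force: [-0.2, 0.1, -0.8]
position: [0.6018, 0.0877, 0.1154]
ee_rot: [0.497, 0.503, -0.497, 0.503]
ft_force: [0.5, 0.9, -0.3]
```

```bash
for i in 1; do python3 -m handwheel '1 0 0 0 0 0 25;1 0 0 0 0 0 25;0.5 0 0 0 0 0 25;0 0 0 0 0 0 25;0 0 0 0 0 0 25'|sed -n 2,4p; python3 -m handwheel '0.5 0 0 0 0 0 25;0 0 0 0 0 0 25'|sed -n 2,4p; python3 -m handwheel '0.5 0 0 0 0 0 25;0 0 0 0 0 0 25'|sed -n 2,4p; python3 -m handwheel '0.4 0 0 0 0 0 25;0 0 0 0 0 0 25;0 0 0 0 0 0 25'|sed -n 2,4p; done
```

```text
position: [0.6019, 0.0877, 0.1131]
ee_rot: [0.497, 0.503, -0.497, 0.503]
ft_force: [0.1, 0.1, -1.6]
position: [0.6019, 0.0877, 0.1125]
ee_rot: [0.497, 0.503, -0.497, 0.503]
ft_force: [-0.4, -0.7, -1.3]
position: [0.6019, 0.0877, 0.112]
ee_rot: [0.497, 0.503, -0.497, 0.503]
ft_force: [0.6, 1.2, -1.6]
position: [0.6019, 0.0877, 0.1116]
ee_rot: [0.497, 0.503, -0.497, 0.503]
ft_force: [-0.0, 0.4, -1.5]
```

```bash
for i in 1; do python3 -m handwheel '0.3 0 0 0 0 0 25;0 0 0 0 0 0 25;0 0 0 0 0 0 25'|sed -n 2,4p; python3 -m handwheel '0.3 0 0 0 0 0 25;0 0 0 0 0 0 25;0 0 0 0 0 0 25'|sed -n 2,4p; python3 -m handwheel '0.2 0 0 0 0 0 25;0 0 0 0 0 0 25;0 0 0 0 0 0 25'|sed -n 2,4p; done
```

```text
position: [0.6019, 0.0877, 0.1115]
ee_rot: [0.497, 0.503, -0.497, 0.503]
ft_force: [-0.3, -0.1, 1.5]
position: [0.602, 0.0878, 0.1115]
ee_rot: [0.497, 0.503, -0.497, 0.503]
ft_force: [-2.0, -0.2, 5.5]
position: [0.602, 0.0877, 0.1115]
ee_rot: [0.497, 0.503, -0.497, 0.503]
ft_force: [-3.6, -0.5, 6.7]
```

```bash
python3 -m handwheel '-0.5 0 0 0 0 0 25;0 0 0 0 0 0 25;0 0 0 0 0 0 25'|sed -n 2,5p;  python3 -m handwheel '0 0 0 0 0 0 34;0 0 0 0 0 0 40;0 0 0 0 0 0 50;0 0 0 0 0 0 60;0 0 0 0 0 0 70;0 0 0 0 0 0 80;0 0 0 0 0 0 80'; python3 -c "
from h import *
o,M=st()
c=cams.camera('scene'); np.savez('pics/scene_r7.npz',pos=o['position'],**{k:np.array(v) for k,v in c.items()})
"; python3 ov.py pics/scene_r7.npz 0 0 pics/ov7.png .603 .0879 14.25 15
```

```text
position: [0.602, 0.0878, 0.1115]
ee_rot: [0.497, 0.503, -0.497, 0.503]
ft_force: [-2.0, -0.3, 4.4]
grip_width: 0.368
clock: 27.45
position: [0.6019, 0.0877, 0.1114]
ee_rot: [0.497, 0.503, -0.497, 0.503]
ft_force: [0.1, -0.3, 0.3]
grip_width: 0.938
t 27.45 p [601.93  87.66 111.37] F [ 0.12 -0.26  0.29] w 80.1
 x [ 1.e-04  0.e+00 -1.e+00] y [9.999e-01 1.140e-02 1.000e-04] z [ 0.0114 -0.9999 -0.    ] q [ 0.31  0.48 -0.69  1.62  0.32  1.16 -0.43]
```

View pics/ov7.png

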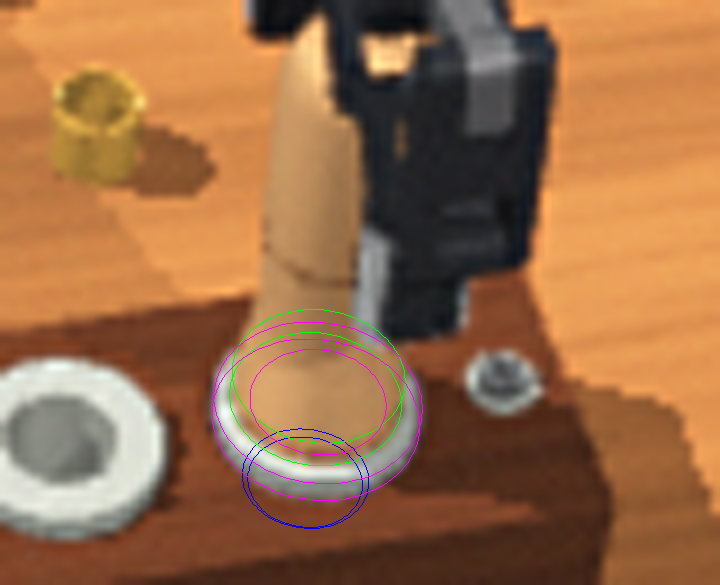

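Released and seated. Retreat straight up, then check.

```bash
python3 -m handwheel '-8 0 0 0 0 0 85;-12 0 0 0 0 0 85;-15 0 0 0 0 0 85;-20 0 0 0 0 0 85;-25 0 0 0 0 0 85;-25 0 0 0 0 0 85;-15 0 0 0 0 0 85;0 0 0 0 0 0 85'; python3 -m handwheel '0 -40 0 0 0 0 85;0 -45 0 0 0 0 85;0 -45 0 0 0 0 85;0 -25 0 0 0 0 85;0 0 0 0 0 0 85;0 0 0 0 0 0 85;0 0 0 0 0 0 85';python3 - <<'E'
from h import *
from scipy.optimize import least_squares
for nm in ("scene","top"):
    c=cams.camera(nm); cv2.imwrite(f"pics/{nm}_end.png",c["color"])
    v,u=np.mgrid[100:400,100:640]; uv=np.c_[u.ravel(),v.ravel()]
    P=dep(c,uv); d=c["depth"][uv[:,1],uv[:,0]]
    for lab,ctr in (("ring1",(.602,.0877)),("r1",(.4055,-.280)),("r2",(.399,-.208))):
        for zl,zh in ((.132,.147),(.1,.125)):
            m=(d>0)&(np.hypot(*(P[:,:2]-ctr).T)<.03)&(P[:,2]>zl)&(P[:,2]<zh); p=P[m][:,:2]
            if len(p)<15: continue
            q=least_squares(lambda x:np.hypot(*(p-x).T)-.016,ctr,loss="soft_l1",f_scale=.001).x
            print(nm,lab,zl,len(p),q.round(4),"maxz",P[(np.hypot(*(P[:,:2]-ctr).T)<.02)][:,2].max().round(3))
E
```

```text
clock: 28.3
position: [0.603, 0.0881, 0.2344]
ee_rot: [0.498, 0.502, -0.496, 0.504]
ft_force: [0.4, 0.0, 0.6]
grip_width: 0.995
clock: 29.0
position: [0.4474, 0.0858, 0.2311]
ee_rot: [0.497, 0.503, -0.497, 0.503]
ft_force: [-0.4, 0.2, 0.5]
grip_width: 0.996
scene ring1 0.132 95 [0.6019 0.0874] maxz 0.165
scene ring1 0.1 144 [0.6017 0.0876] maxz 0.165
scene r1 0.132 84 [ 0.4054 -0.2797] maxz 0.161
scene r1 0.1 142 [ 0.4057 -0.2797] maxz 0.161
scene r2 0.132 86 [ 0.3994 -0.2079] maxz 0.161
scene r2 0.1 134 [ 0.3995 -0.2078] maxz 0.161
top ring1 0.132 25 [0.601  0.0866] maxz 0.165
top ring1 0.1 40 [0.6012 0.0864] maxz 0.165
top r1 0.132 31 [ 0.405  -0.2803] maxz 0.163
top r1 0.1 47 [ 0.405  -0.2803] maxz 0.163
top r2 0.132 20 [ 0.3988 -0.209 ] maxz 0.165
top r2 0.1 31 [ 0.3988 -0.2089] maxz 0.165
```

View pics/scene_end.png

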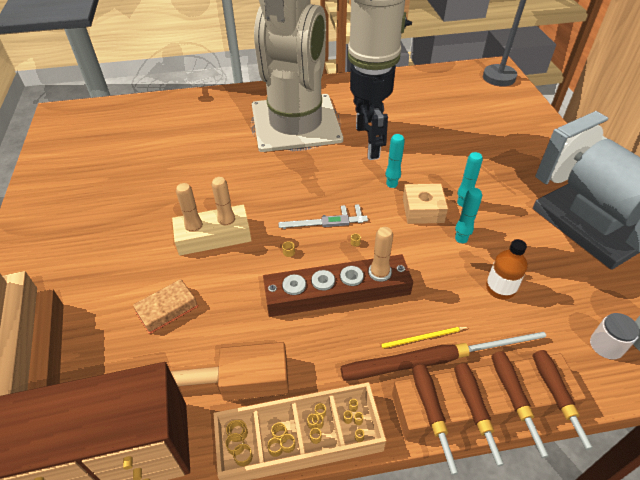

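```bash
python3 -c "
from h import *
st(); print(hand_in())"
```

```text
t 29.10 p [447.43  86.   231.01] F [-0.77  0.16 -0.56] w 84.8
 x [-8.0e-04  1.1e-03 -1.0e+00] y [ 9.999e-01  1.150e-02 -8.000e-04] z [ 0.0115 -0.9999 -0.0011] q [ 0.5  -0.01 -0.77  1.85 -0.01  1.3  -0.26]
the job is handed in; nothing more can be done
None
```

I gauged the handle from the square block and left it standing home and released in the 30 mm ring, its tenon being the 28.5 mm one. I handed the job in at 29.1 s; no verdict is reported.

- **First ring (30 mm):** the tenon went down about 25 mm without any contact force.
- **Second ring (25 mm):** it was stopped at its mouth, with about 11 N showing at the wrist. The scene picture gave a tenon about 28 mm across, and it was centred on the ring, so this was a true stop and not a misalignment.
- **Back in the first ring:** I lifted it clear and lowered it until the shoulder met the ring at about 30 mm depth. The press was about 7 N before I eased off, opened the fingers and backed away.

**Last checks:**
- The scene camera puts the handle upright at (0.602, 0.0875), with its top at the expected height.
- The top camera reads about 1 mm off in x and y. That is within its calibration and is the same kind of offset it showed for the rings.
- The two rack handles measure where they were, within 1 mm.
- Nothing else on the bench looks moved in the final scene picture.

The arm overshot by up to about 8 mm on the longer moves, so I waited for it to settle and corrected its position before each descent.

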